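# Pin the jar mixer's drive pulley at its timing point

### The job

The powder-jar mixer is open for its new belt. Turn the big pulley by its rim until the engraved line faces the pointer, then put the steel timing pin from its stand into the pulley's hole and, as the pointer is only a rough guide, rock the pulley gently a few degrees to either side until the pin drops fully home with its shoulder on the pulley. Never force the pin, leave it standing there, and do not disturb the other things on the bench.

Things in the scene. Friction and masses are not known exactly. Their poses are not given: they have to be found in the camera images.
- mixer: mixer drive unit, fixed: grey housing with a dark steel deck, 200 x 320 mm, flat deck 84 mm above the bench; origin on the bench under the spindle of the big pulley. A motor with a small pulley (42 mm dia, top 125 mm above the bench) stands on it 153 mm from the spindle (local x +30, y +150 mm), a quarter turn clockwise (seen from above) from the pointer
- pulley: big aluminium pulley, a cup open upward; origin on its axis, underside. Rim 144 mm outer dia, wall 10 mm thick, its top 122 mm above the bench and 22 mm above the cup's floor (the web, 14 mm thick); low teeth outside; hub 24 dia x 6 mm. The wall can be pinched from above, a finger inside and one outside. It stays where left: friction takes 3 to 4 N at the rim to turn, 5 N at the hole
- spindle (a point): point on the big pulley's vertical axis, level with the rim's top (122 mm above the bench)
- mark (a point): outer end of the engraved dark line (4 mm wide) across the top of the pulley's rim, 72 mm from the axis; moves with the pulley. At the start it is 0.5 to 1.4 rad counter-clockwise (seen from above) of the pointer, so the pulley must turn clockwise
- hole (a point): centre of the mouth of the pulley's only pin hole (11.5 mm dia, chamfered, through the 14 mm web), on the web's top, 44 mm from the axis, on the same radius as the mark; moves with the pulley. A pin put in it that misses the lock bore stands on the deck, shoulder 15 mm above the web; let go, it stays standing, and drops by its own weight when the pulley is rocked slowly; it then locks the pulley
- deck (a point): point on the spindle axis on the housing's deck, 2 mm below the web. Hidden in the deck, 44 mm from the axis, is one lock bore (11.2 mm dia, chamfered, 18 mm deep). It is not in line with the pointer: with the line at the pointer, pulley and hole must turn on by 0.085 to 0.145 rad (4 to 6.5 mm at the hole), clockwise or counter-clockwise, not known which
- pointer_tip (a point): sharp tip of the small fixed steel pointer, 120 mm above the bench, 6 mm outside the pulley's rim; its bracket stands up to 124 mm high and 21 mm outwards of the tip
- pointer: the pointer's bracket: origin 36 mm straight below the tip; local x points level from the bracket over the tip towards the pulley, local y level and sideways
- pin: loose steel timing pin, about 90 g, upright in its stand at the start: oiled shaft 10 dia x 31 mm with a stepped foot 8.4 dia x 1.5 mm, then a shoulder and round head 16 dia x 54 mm; 85 mm long. Origin at the centre of the foot's end, z up the pin. Home, its foot is 31 mm below the web's top and its shoulder on the web; grip it 44 to 50 mm above the shoulder to keep fingers above the rim
- stand: fixed wooden block 50 x 50 x 38 mm in which the pin stands, shoulder on its top, foot 7 mm above the bench in a 12 mm hole; origin under its centre
- jar_a: bystander: small lidded powder jar, 50 dia x 50 mm, beyond the pin stand
- jar_b: bystander: small lidded powder jar, 44 dia x 42 mm, on the robot's side of the pin stand
- jar_c: bystander: lidded powder jar, 50 dia x 48 mm, left of the mixer
- jar_d: bystander: lidded powder jar, 44 dia x 42 mm, left of the mixer
- palette: bystander: white ceramic palette 80 x 130 x 14 mm, right of the pin stand
- brush: bystander: brush 180 mm long lying left of the mixer
- wrench: bystander: steel wrench 150 mm long lying beyond the mixer

How it is judged:
On the way:
1. the engraved line faces the pointer (within 6 mm sideways) while the pin is still away from the pulley (y of mark in the frame of pointer between -0.006 and 0.006 m and horizontal distance between mark and pointer_tip below 0.02 m and distance between pin and hole above 0.08 m), for 0.2 s.
At the end, for the whole second after the job is handed in: the pin stands released and at rest, upright (within 7 degrees), through the pulley's hole (within 3 mm of its centre) and home in the lock bore: its shoulder less than 2.5 mm above the web, its foot at least 28.5 mm below the web's top; the mark is within 20 mm of the pointer's tip (horizontal distance between pin and hole below 0.003 m and z of pin in the frame of hole below -0.0285 m and angle between pin's own z axis and vertical below 0.12 rad and linear speed of pin below 0.02 m/s and horizontal distance between mark and pointer_tip below 0.02 m); the robot touches nothing.
It fails at once if the pin is forced: it presses on the mixer or its pulley with more than 40 N (contact force between pin and mixer above 40 N).
It fails at once if a jar, the palette, the brush or the wrench is moved more than 20 mm (distance of any of jar_a, jar_b, jar_c, jar_d, palette, brush, wrench from where it was at the start of the episode above 0.02 m).
It also fails if it takes over 72 s, if anything falls off the work surface, if the arm or the gripper's body presses on something with over 40 N, if the wrist force passes 120 N, or if a joint passes its speed limit or range.

### The arm

A 6-joint arm with a two-finger parallel gripper is mounted at the origin on the work surface. World frame = base frame: x ahead of the robot, y to its left, z up, the work surface at z = 0. Lengths are in m, angles in rad, forces in N, time in s.
With the tool pointing down it reaches from about 0.3 to 0.875 m from the base axis. Payload 6.4 kg.
Tool frame: the origin (TCP) lies between the finger pads; the fingertips stand env.tips_ahead ahead of it and the grasp point (between the pads) lies 3 mm ahead of it (env.tips_ahead is the distance from the TCP to the fingertips, in m); z points along the fingers, x is the direction in which the jaws open and shut, and the axes are right-handed (so a half turn about z gives the same grasp; the last joint's range is limited). The gripper opens to 85 mm and grips with 20 to 120 N. Pads are 22 mm wide; open, the fingers measure 114 mm over their backs; the gripper's body (76 mm by 85 mm) begins 54 mm behind the grasp point. The pads swing forward as they close: fully open they stand 13 mm farther back than shut.
Start: joints at [-1.407, 0.181, 1.607, -0, 1.354, -0.206], TCP at [0.208, -0.536, 0.253] pointing down, gripper open.
Joint ranges: [-2.99, 2.99], [-0.89, 2.07], [0.3, 2.58], [-1.14, 4.28], [0, 2.63], [-3.12, 3.12]. Speed limits (rad/s): [2.57, 2.57, 3.01, 3.14, 3.14, 3.14].

### API

Orientations are given as a rotation vector (axis times angle).
In Python, from cell import env gives the robot as it stands.
- The arm moves only by the tool jog_arm, never from a script. Its argument "steps" is a list of rows, each an object with "travel": the shift along the tool's x, y, z in mm, a list of three; "delta_rot": the turn, a rotation vector about the tool's x, y, z in degrees, a list of three; "grip": the finger opening in mm, from 0 to 85.4. In form: [{"travel": [tx, ty, tz], "delta_rot": [wx, wy, wz], "grip": grip}, ...]. A call has 1 to 8 rows; each row shifts and turns the commanded pose from where the row before left it, along the tool's axes as they then stand; what a row does not reach is not made up. A row lasts 1/8 s, in which the tool goes at most 62.5 mm and 10.7 degrees, less where a joint would pass 70% of its speed; a pose out of reach is approached as far as the arm can. A call is refused whole if a number of a shift passes 62.5 or a number of a turn 10.7, either way. A call with a gripper value outside its range is refused whole. The fingers move at their own pace and stop on an object; "force" is the grip in N (left out, the last holds). Time passes only in rows, so rows that do not move let the fingers close. It gives the time, the measured TCP pose, the force and the opening at its end, in the units of the state.
- env.get_state(): the state, without advancing time (a new reading comes with each control period).
- env.capture(name): name is "scene" or "top" or "wrist"; returns a dict with "color" (400x640x3 uint8, red, green, blue), "range_z" (400x640 float32, m along the optical axis (not along the pixel's ray), 0 where there is no reading), "mtx" (3x3 intrinsics, pixels), "D" ([k1, k2, p1, p2, k3] as OpenCV has them; the pictures are not rectified), "origin" and "rotation" of the camera in the world. Camera axes: x right, y up, looking along -z (the intrinsics and any distortion apply to the point x, -y, -z); pixel columns grow to the right and rows downward; lengths in m; the calibration is good to about 2 mm. A picture is of the moment at which its call begins.
- env.finish_job(): hands the job in, once; it reports no verdict.
The state is a dict: "time": time; "qpos": joint angles; "joint_velocities": joint speeds; "effort": joint torques, N m; "position": TCP position; "tcp_rot": TCP orientation; "ft_force": force on the tool from outside, world axes, zero at the start; "torque": the same for the moment, N m; "gripper_width": finger opening in m.
Only numpy, scipy, OpenCV 4.12 (cv2) and the standard library are available. Lean on these libraries where they do the work, as an engineer would, in place of code of your own. Each camera call takes 0.05 s, during which the arm holds its last target. There are 200 camera calls.

## Working session

There is one attempt and no reset: what is moved stays moved. The work goes in short steps, Python scripts to look and compute and a tool call to move; the robot and the scene stay as the last step left them, time stands still between calls to the robot, and variables do not carry over. Pictures are saved under pics/ and viewed, about 8 in all and at most 12, crops included, and the job is handed in when it is done.

Besides the shell and the picture viewer there is one more tool, called as name(argument=value, ...), one argument or row to a line, values as JSON. jog_arm: Moves the arm, as the interface text tells. Its arguments: {"type":"object","properties":{"steps":{"type":"array"},"force":{"type":"number"}},"required":["steps"]}

```bash
ls; mkdir -p pics
cat > h.py <<'E'
import numpy as np, cv2
from cell import env
def cap(name,fn=None,crop=None,scale=1):
    c=env.capture(name)
    if fn:
        im=c["color"][:,:,::-1]
        if crop: im=im[crop[1]:crop[3],crop[0]:crop[2]]
        cv2.imwrite("pics/"+fn,cv2.resize(im,None,fx=scale,fy=scale,interpolation=cv2.INTER_CUBIC))
    return c
def ray(c,u,v):
    p=cv2.undistortPoints(np.array([[[u,v]]],float),np.array(c["mtx"]),np.array(c["D"]))[0,0]
    return np.array(c["rotation"])@np.array([p[0],-p[1],-1.])
def atz(c,u,v,z):
    d=ray(c,u,v);o=np.array(c["origin"]);return o+d*(z-o[2])/d[2]
def cloud(c):
    h,w=c["range_z"].shape
    uv=np.stack(np.meshgrid(np.arange(w),np.arange(h)),-1).reshape(-1,1,2).astype(float)
    p=cv2.undistortPoints(uv,np.array(c["mtx"]),np.array(c["D"]))[:,0]
    r=c["range_z"].reshape(-1,1)
    P=np.c_[p[:,0],-p[:,1],-np.ones(len(p))]*r
    return (P@np.array(c["rotation"]).T+np.array(c["origin"])).reshape(h,w,3)
def st():
    s=env.get_state();print({k:np.round(s[k],4).tolist() for k in("time","qpos","position","tcp_rot","ft_force","gripper_width")})
    return s
E
python3 - <<'E'
from h import *
st();print(env.tips_ahead)
for n in("top","scene"):
    c=cap(n,n+"0.png",None,1.25);np.savez(n+"0.npz",**c);print(c["origin"],c["rotation"])
E
```

```text
pics
{'time': 0.0, 'qpos': [-1.4073, 0.1815, 1.608, 0.0, 1.3538, -0.2063], 'position': [0.2078, -0.5356, 0.2524], 'tcp_rot': [-2.5909, 1.7745, 0.0019], 'ft_force': [-0.3224, -0.4621, -0.0122], 'gripper_width': 0.0853}
0.022
[0.43718531 0.01202997 1.31926392] [ 0.09488995 -0.09151024 -1.54692602]
[0.9674871  0.69611597 0.92072733] [0.23638884 0.98423942 2.45190457]
```

```bash
sed -i 's/np.array(c\["rotation"\])/cv2.Rodrigues(np.array(c["rotation"],float))[0]/' h.py; grep -c Rodrigues h.py
```

```text
2
```

View pics/top0.png

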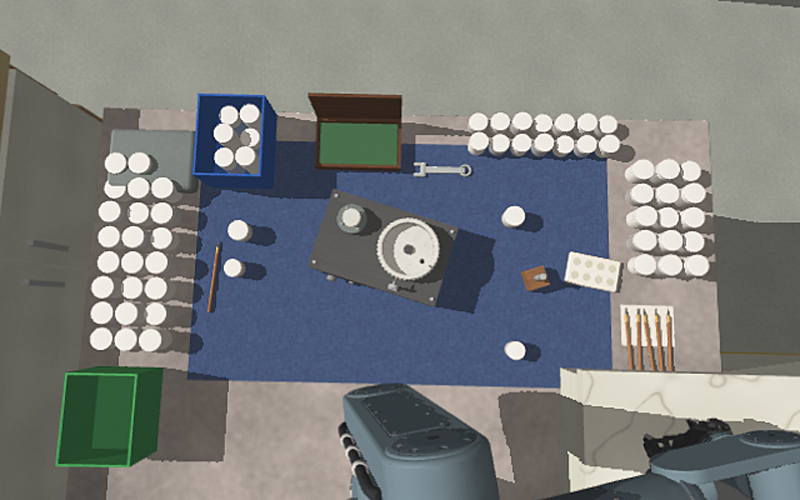

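The top view shows the mixer at (385,245), the pulley around (408,250), the pin in its stand at (537,278), and the pointer near (400,287). I'll enlarge the pulley and pin areas.

Run:
```python
from h import *
c=dict(np.load("top0.npz"));im=c["color"][:,:,::-1]
a=cv2.resize(im[165:245,285:365],None,fx=7,fy=7,interpolation=cv2.INTER_CUBIC)
b=cv2.resize(im[205:240,405:445],None,fx=6,fy=6,interpolation=cv2.INTER_CUBIC)
o=np.zeros((560,800,3),np.uint8);o[:,:560]=a;o[:b.shape[0],560:560+b.shape[1]]=b
cv2.imwrite("pics/crop1.png",o)
P=cloud(c)
m=(abs(P[...,2]-.122)<.004);m[:,:290]=0;m[:,370:]=0;m[:165]=0;m[245:]=0
Q=P[m];print(len(Q),Q.mean(0),Q.min(0),Q.max(0))
A=np.c_[2*Q[:,:2],np.ones(len(Q))];s=np.linalg.lstsq(A,(Q[:,:2]**2).sum(1),rcond=None)[0];print(s[:2],np.sqrt(s[2]+s[0]**2+s[1]**2))
```

```text
475 [ 0.57264873 -0.01104075  0.12247737] [ 0.48313138 -0.0837305   0.11801596] [0.64887589 0.06272672 0.12582341]
[ 0.57483215 -0.00998177] 0.0682328103417925
```

View pics/crop1.png

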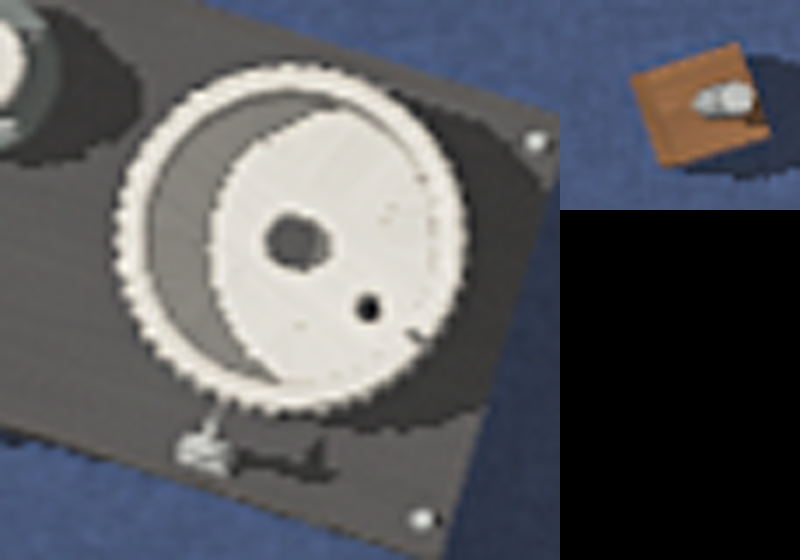

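The crop shows the pulley centre at (291,238), the mark at (417,335), the hole at (368,308), the pointer tip at (219,405), and the pin head top at about (738,97) with its base at about (705,102).

Run:
```python
from h import *
c=dict(np.load("top0.npz"));P=cloud(c)
def a(u,v,z):return atz(c,(u+.5)/7-.5+285,(v+.5)/7-.5+165,z)
def b(u,v,z):return atz(c,(u-560+.5)/6-.5+405,(v+.5)/6-.5+205,z)
C=a(292,238,.122)
# outer rim extents
l=a(116,238,.122);r=a(468,238,.122);t=a(290,63,.122);bt=a(290,414,.122)
print("ext",l,r,t,bt, np.linalg.norm(l-r),np.linalg.norm(t-bt))
C=np.array([(t[0]+bt[0])/2,(l[1]+r[1])/2,.122]);print("C",C)
for n,p in dict(mark=a(420,337,.122),hole=a(368,308,.1),tip=a(220,403,.12),brk=a(205,450,.12)).items():
    d=p-C;print(n,p,np.hypot(*d[:2]),np.arctan2(d[1],d[0]))
print("pin",b(739,97,.092),b(705,102,.038+.0))
for p in((642,76),(738,44),(768,130),(668,165)):print(b(*p,.038))
m=(P[...,2]>.06);m[:,:405]=0;m[:,450:]=0;m[:205]=0;m[240:]=0;print(np.median(P[m],0),P[m])
S=dict(np.load("scene0.npz"));Q=cloud(S)
m=(abs(Q[...,0]-.535)<.06)&(abs(Q[...,1]+.218)<.06)&(Q[...,2]>.06)&(Q[...,2]<.12);q=Q[m];print(len(q),q.mean(0),q.min(0),q.max(0))
ii=np.argwhere(m);print(ii.min(0),ii.max(0))
for n in [(.57,-.01)]:
    m=(np.hypot(Q[...,0]-.573,Q[...,1]+.01)<.08)&(abs(Q[...,2]-.122)<.006);q=Q[m];A=np.c_[2*q[:,:2],np.ones(len(q))];s=np.linalg.lstsq(A,(q[:,:2]**2).sum(1),rcond=None)[0];print(len(q),s[:2],np.sqrt(s[2]+s[0]**2+s[1]**2),q.mean(0))
```

```text
ext [0.57392089 0.06243623 0.122     ] [ 0.57713198 -0.08458594  0.122     ] [ 0.64962905 -0.00881435  0.122     ] [ 0.50204237 -0.01166798  0.122     ] 0.14705722952757316 0.14761426574795045
C [ 0.57583571 -0.01107486  0.122     ]
mark [ 0.53523596 -0.06512151  0.122     ] 0.06759718956588244 -2.2150638372049434
hole [ 0.54888543 -0.04431749  0.1       ] 0.04279473863762302 -2.252036323492274
tip [0.5060807  0.01746901 0.12      ] 0.07536917535267096 2.753179045835096
brk [0.48646012 0.02325701 0.12      ] 0.0957427371672844 2.774841511574321
pin [ 0.51965623 -0.33430397  0.092     ] [ 0.52030212 -0.33198722  0.038     ]
[ 0.5330437  -0.29960063  0.038     ]
[ 0.55077864 -0.34936664  0.038     ]
[ 0.5065708  -0.36424714  0.038     ]
[ 0.48737179 -0.31260943  0.038     ]
[ 0.51731289 -0.32912746  0.09284192] [[ 0.43718531  0.01202997  1.31926392]
 [ 0.43718531  0.01202997  1.31926392]
 [ 0.43718531  0.01202997  1.31926392]
 [ 0.43718531  0.01202997  1.31926392]
 [ 0.52747133 -0.33185882  0.09666461]
 [ 0.43718531  0.01202997  1.31926392]
 [ 0.52672615 -0.32950045  0.06172299]
 [ 0.5
[... 964 characters left out ...]
657]
 [ 0.5159377  -0.3358059   0.09263008]
 [ 0.51575667 -0.33766167  0.09648818]
 [ 0.43718531  0.01202997  1.31926392]
 [ 0.5144541  -0.32901087  0.06302234]
 [ 0.51396669 -0.32956858  0.0720524 ]
 [ 0.51343969 -0.32990931  0.08170915]
 [ 0.51301546 -0.33067233  0.08968268]
 [ 0.51292762 -0.33293258  0.09219265]
 [ 0.51309625 -0.33635872  0.09054708]
 [ 0.43718531  0.01202997  1.31926392]
 [ 0.43718531  0.01202997  1.31926392]
 [ 0.43718531  0.01202997  1.31926392]
 [ 0.43718531  0.01202997  1.31926392]]<stdin>:16: RuntimeWarning: Mean of empty slice.
  ret = um.true_divide(
Traceback (most recent call last):
ValueError: zero-size array to reduction operation minimum which has no identity
```

View pics/scene0.png

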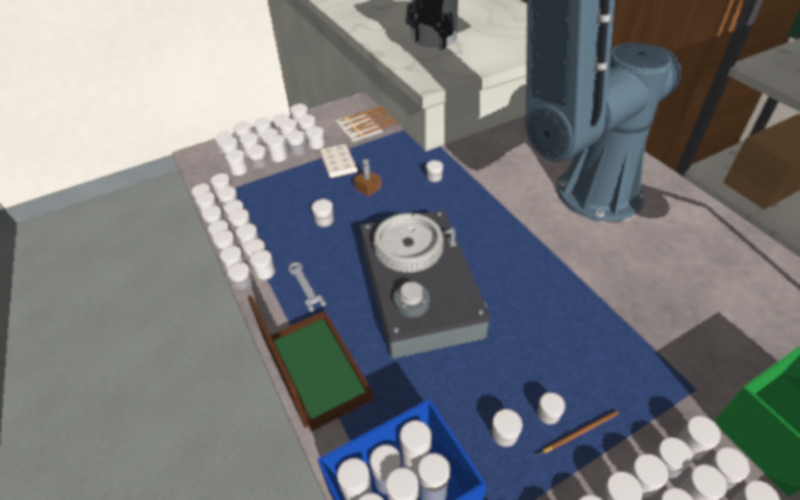

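The scene view confirms the layout: the pulley is clear on the robot's right side, and the pin is upright in its stand. The pulley has to turn about 1.3 rad clockwise. I'll pinch the rim at φ = -1.2, which needs no change of yaw.

```bash
cat >> h.py <<'E'
C=np.array([.5755,-.0105])
def yaw(s):
    R=cv2.Rodrigues(np.array(s["tcp_rot"],float))[0];return np.arctan2(R[1,0],R[0,0]),R
def plan(p,y=None):
    s=env.get_state();a,R=yaw(s);d=R.T@(np.array(p)-np.array(s["position"]))*1e3
    print("travel",d.round(1),"yaw",round(a,3), "turn z deg",None if y is None else np.degrees(a-y).round(2),"Rz",R[:,2].round(4))
def arc(r,dphi,n,off=0):
    # chord steps in tool frame: tool x radial outward; dphi clockwise positive; step i first shifts then turns
    print("row travel",[round(r*1e3*(np.cos(dphi)-1),2),round(r*1e3*np.sin(dphi),2)],"turn",np.degrees(dphi))
E
python3 - <<'E'
from h import *
f=-1.2
plan([C[0]+.067*np.cos(f),C[1]+.067*np.sin(f),.20],f)
E
```

```text
travel [-289.7 -532.7   53.1] yaw -1.201 turn z deg -0.06 Rz [-3.0e-04  1.6e-03 -1.0e+00]
```

jog_arm(
  steps=[
    {"travel": [-29,-53,0],"delta_rot": [0,0,0],"grip": 40},
    {"travel": [-29,-53,0],"delta_rot": [0,0,0],"grip": 40},
    {"travel": [-29,-53,0],"delta_rot": [0,0,0],"grip": 40},
    {"travel": [-29,-53,0],"delta_rot": [0,0,0],"grip": 40},
    {"travel": [-29,-53,0],"delta_rot": [0,0,0],"grip": 40},
    {"travel": [-29,-53,0],"delta_rot": [0,0,0],"grip": 40},
    {"travel": [-29,-53,0],"delta_rot": [0,0,0],"grip": 40},
    {"travel": [-29,-53,0],"delta_rot": [0,0,0],"grip": 40},
  ],
  force=25,
)

```text
time: 1.1
position: [0.5202, -0.1648, 0.2531]
tcp_rot: [2.592, -1.775, -0.0]
ft_force: [0.5, -0.4, 0.0]
gripper_width: 0.0403
```

Run:
```python
from h import *
st()
f=-1.2
plan([C[0]+.067*np.cos(f),C[1]+.067*np.sin(f),.20],f)
```

```text
{'time': 1.1, 'qpos': [-0.5243, 0.1158, 1.6811, -0.0001, 1.3448, 0.6768], 'position': [0.5202, -0.1648, 0.2531], 'tcp_rot': [2.5919, -1.7751, -0.0002], 'ft_force': [0.5472, -0.3879, 0.0121], 'gripper_width': 0.0403}
travel [ -56.9 -107.4   53.1] yaw -1.201 turn z deg -0.06 Rz [-2.e-04 -0.e+00 -1.e+00]
```

jog_arm(
  steps=[
    {"travel": [-28,-54,0],"delta_rot": [0,0,0],"grip": 40},
    {"travel": [-29,-53.4,0],"delta_rot": [0,0,0],"grip": 40},
    {"travel": [0,0,53],"delta_rot": [0,0,0],"grip": 40},
    {"travel": [0,0,20],"delta_rot": [0,0,0],"grip": 40},
    {"travel": [0,0,0],"delta_rot": [0,0,0],"grip": 40},
  ],
)

```text
time: 1.72
position: [0.5972, -0.0747, 0.1783]
tcp_rot: [2.59, -1.775, -0.007]
ft_force: [0.1, 0.0, 0.2]
gripper_width: 0.0401
```

Run:
```python
from h import *
st()
f=-1.2
plan([C[0]+.067*np.cos(f),C[1]+.067*np.sin(f),.131],f)
c=cap("wrist","w1.png",None,1.25);np.savez("w1.npz",**c)
```

```text
{'time': 1.725, 'qpos': [-0.3214, 0.3168, 1.5994, -0.0001, 1.2303, 0.8805], 'position': [0.5972, -0.0747, 0.1783], 'tcp_rot': [2.5901, -1.7754, -0.0072], 'ft_force': [0.0608, 0.0165, 0.2326], 'gripper_width': 0.0401}
travel [-0.6 -3.2 47.3] yaw -1.202 turn z deg -0.1 Rz [-0.0046  0.0014 -1.    ]
```

View pics/w1.png

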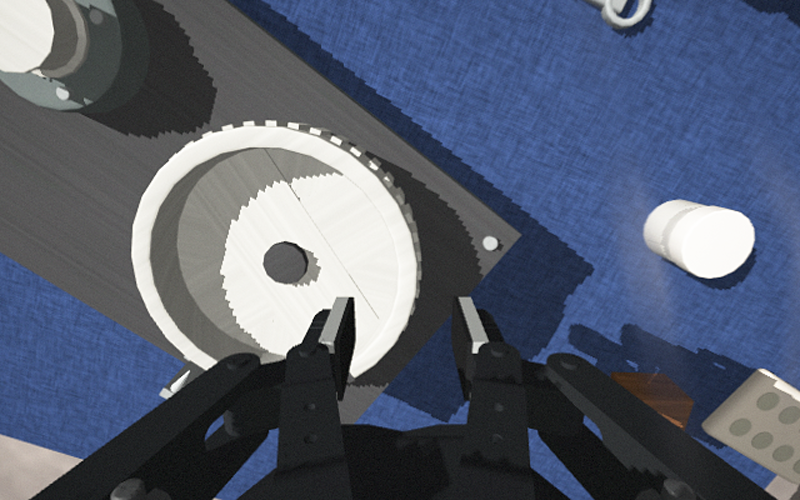

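The wrist picture shows the fingers straddling the rim near (400,310), with the hub at (286,263). I'll check the centre from this closer depth image, then descend.

Run:
```python
from h import *
from scipy.optimize import least_squares
c=dict(np.load("w1.npz"));P=cloud(c)
g=c["color"].min(-1)
d=np.hypot(P[...,0]-C[0],P[...,1]-C[1])
m=(d>.05)&(d<.085)&(abs(P[...,2]-.122)<.004)&(g>150);q=P[m]
print(len(q),q[:,2].mean(),q[:,2].std())
f=lambda x:np.maximum(abs(np.hypot(q[:,0]-x[0],q[:,1]-x[1])-.067)-.005,0)
r=least_squares(f,C);print(r.x,r.cost)
m=(abs(P[...,2]-.106)<.003)&(d<.03);print("hub",m.sum(),P[m].mean(0),P[m].min(0),P[m].max(0))
```

```text
8139 0.12118309611916064 0.0006938328272773528
[ 0.57693266 -0.01167448] 0.003801154292350944
hub 912 [ 0.57942857 -0.01257634  0.1052528 ] [ 0.56708575 -0.02423052  0.10301733] [ 0.59061689 -0.00068901  0.10734333]
```

```bash
sed -i 's/^C=.*/C=np.array([.577,-.0115])/' h.py
python3 - <<'E'
from h import *
f=-1.2
plan([C[0]+.067*np.cos(f),C[1]+.067*np.sin(f),.131],f)
E
```

```text
travel [-0.2 -3.2 49.3] yaw -1.202 turn z deg -0.13 Rz [-1.1e-03  4.0e-04 -1.0e+00]
```

jog_arm(
  steps=[
    {"travel": [0,-3,25],"delta_rot": [0,0,0],"grip": 40},
    {"travel": [0,0,24],"delta_rot": [0,0,0],"grip": 40},
    {"travel": [0,0,0],"delta_rot": [0,0,0],"grip": 24},
    {"travel": [0,0,0],"delta_rot": [0,0,0],"grip": 18},
    {"travel": [0,0,0],"delta_rot": [0,0,0],"grip": 14},
  ],
  force=25,
)

```text
time: 2.4
position: [0.6027, -0.0741, 0.1333]
tcp_rot: [-2.591, 1.775, -0.005]
ft_force: [-0.3, 0.8, 0.5]
gripper_width: 0.0138
```

jog_arm(
  steps=[
    {"travel": [0,0,0],"delta_rot": [0,0,0],"grip": 5},
    {"travel": [0,0,0],"delta_rot": [0,0,0],"grip": 5},
    {"travel": [0,0,0],"delta_rot": [0,0,0],"grip": 5},
  ],
  force=25,
)

```text
time: 2.78
position: [0.6028, -0.0744, 0.1331]
tcp_rot: [-2.592, 1.775, -0.005]
ft_force: [0.3, -1.1, 6.8]
gripper_width: 0.0099
```

Run:
```python
from h import *
st();plan([C[0],C[1],.131])
arc(.067,np.radians(5.3),1)
```

```text
{'time': 2.775, 'qpos': [-0.3175, 0.3782, 1.6189, -0.0009, 1.1413, 0.8836], 'position': [0.6028, -0.0744, 0.1331], 'tcp_rot': [-2.5921, 1.7748, -0.0052], 'ft_force': [0.3055, -1.131, 6.7753], 'gripper_width': 0.0099}
travel [-67.9   1.3   1.9] yaw -1.201 turn z deg None Rz [ 0.0028 -0.0018 -1.    ]
row travel [np.float64(-0.29), np.float64(6.19)] turn 5.300000000000001
```

jog_arm(
  steps=[
    {"travel": [-0.3,6.2,0],"delta_rot": [0,0,5.3],"grip": 5},
    {"travel": [-0.3,6.2,0],"delta_rot": [0,0,5.3],"grip": 5},
    {"travel": [-0.3,6.2,0],"delta_rot": [0,0,5.3],"grip": 5},
    {"travel": [0,0,0],"delta_rot": [0,0,0],"grip": 5},
  ],
)

```text
time: 3.28
position: [0.5843, -0.0789, 0.1331]
tcp_rot: [2.32, -2.118, 0.005]
ft_force: [-2.1, -3.8, 7.5]
gripper_width: 0.0095
```

Run:
```python
from h import *
st();plan([C[0],C[1],.131])
```

```text
{'time': 3.275, 'qpos': [-0.3346, 0.3433, 1.6663, -0.0015, 1.1289, 1.1455], 'position': [0.5843, -0.0789, 0.1331], 'tcp_rot': [2.3205, -2.1178, 0.0052], 'ft_force': [-2.1464, -3.7998, 7.5009], 'gripper_width': 0.0095}
travel [-67.8   1.2   2. ] yaw -1.48 turn z deg None Rz [ 0.0025 -0.0022 -1.    ]
```

jog_arm(
  steps=[
    {"travel": [-0.3,6.2,0],"delta_rot": [0,0,5.3],"grip": 5},
    {"travel": [-0.3,6.2,0],"delta_rot": [0,0,5.3],"grip": 5},
    {"travel": [-0.3,6.2,0],"delta_rot": [0,0,5.3],"grip": 5},
    {"travel": [-0.3,6.2,0],"delta_rot": [0,0,5.3],"grip": 5},
    {"travel": [-0.3,6.2,0],"delta_rot": [0,0,5.3],"grip": 5},
    {"travel": [-0.3,6.2,0],"delta_rot": [0,0,5.3],"grip": 5},
    {"travel": [-0.3,6.2,0],"delta_rot": [0,0,5.3],"grip": 5},
    {"travel": [0,0,0],"delta_rot": [0,0,0],"grip": 5},
  ],
)

```text
time: 4.28
position: [0.5425, -0.0691, 0.1331]
tcp_rot: [-1.526, 2.746, -0.005]
ft_force: [-2.7, -4.4, 8.6]
gripper_width: 0.0096
```

Run:
```python
from h import *
st();plan([C[0],C[1],.131])
c=cap("wrist");np.savez("w2.npz",**c);t=cap("top");np.savez("t2.npz",**t)
im=np.zeros((600,800,3),np.uint8)
a=cv2.resize(c["color"],(640,400))[:,:,::-1];b=cv2.resize(t["color"][160:245,285:370,::-1],None,fx=7,fy=7,interpolation=cv2.INTER_CUBIC)
cv2.imwrite("pics/t2.png",np.hstack([b[:, :400*1],cv2.resize(c["color"][:,:,::-1][100:398,0:200],(400,595))]) if 0 else b)
```

```text
{'time': 4.275, 'qpos': [-0.3427, 0.2581, 1.7775, -0.0022, 1.1035, 1.7853], 'position': [0.5425, -0.0691, 0.1331], 'tcp_rot': [-1.5262, 2.7458, -0.0049], 'ft_force': [-2.7276, -4.3778, 8.6389], 'gripper_width': 0.0096}
travel [-67.1   1.1   2. ] yaw -2.127 turn z deg None Rz [ 0.0017 -0.0026 -1.    ]
```

View pics/t2.png

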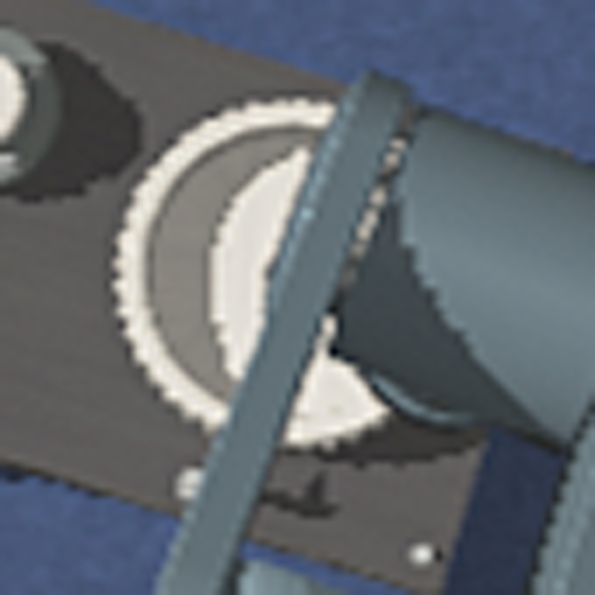

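jog_arm(
  steps=[
    {"travel": [-0.3,5.8,0],"delta_rot": [0,0,5],"grip": 5},
    {"travel": [-0.3,5.8,0],"delta_rot": [0,0,5],"grip": 5},
    {"travel": [-0.3,5.8,0],"delta_rot": [0,0,5],"grip": 5},
    {"travel": [-0.3,5.8,0],"delta_rot": [0,0,5],"grip": 5},
    {"travel": [0,0,0],"delta_rot": [0,0,0],"grip": 5},
  ],
)

```text
time: 5.0
position: [0.5251, -0.0534, 0.1331]
tcp_rot: [1.027, -2.969, 0.004]
ft_force: [-5.8, -3.6, 11.7]
gripper_width: 0.0099
```

Run:
```python
from h import *
st();plan([C[0],C[1],.131])
c=cap("wrist","w3.png",None,1.25);np.savez("w3.npz",**c)
```

```text
{'time': 5.0, 'qpos': [-0.3252, 0.2199, 1.8253, -0.0025, 1.0949, 2.1518], 'position': [0.5251, -0.0534, 0.1331], 'tcp_rot': [1.0266, -2.969, 0.0042], 'ft_force': [-5.7698, -3.5515, 11.6606], 'gripper_width': 0.0099}
travel [-66.7   0.9   2. ] yaw -2.476 turn z deg None Rz [ 8.0e-04 -2.6e-03 -1.0e+00]
```

View pics/w3.png

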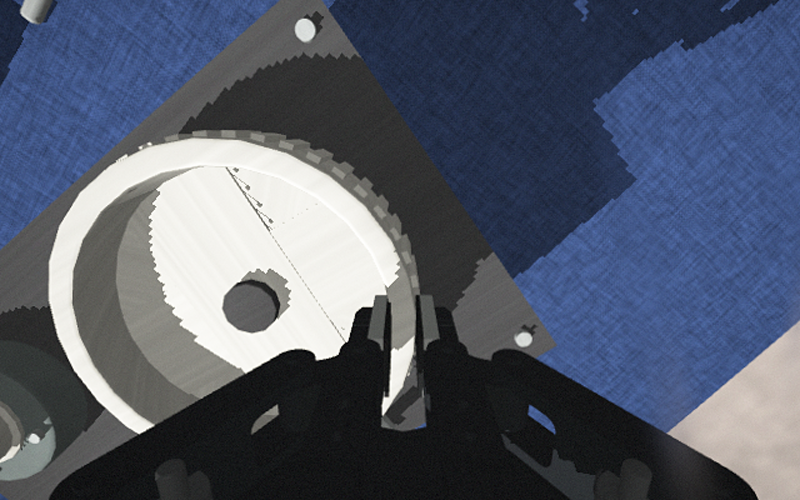

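The mark is hidden behind the gripper in this view. I'll release, go up, move over the pin, and look from there.

jog_arm(
  steps=[
    {"travel": [0,0,0],"delta_rot": [0,0,0],"grip": 36},
    {"travel": [0,0,0],"delta_rot": [0,0,0],"grip": 36},
    {"travel": [0,0,-40],"delta_rot": [0,0,0],"grip": 36},
    {"travel": [0,0,-60],"delta_rot": [0,0,0],"grip": 36},
    {"travel": [0,-30,0],"delta_rot": [0,0,-10],"grip": 36},
    {"travel": [0,-50,0],"delta_rot": [0,0,-10],"grip": 36},
    {"travel": [0,0,0],"delta_rot": [0,0,-9.6],"grip": 36},
  ],
)

```text
time: 5.92
position: [0.5823, -0.1112, 0.2307]
tcp_rot: [-1.757, 2.604, -0.001]
ft_force: [-0.6, 0.8, 0.2]
gripper_width: 0.036
```

```bash
sed -i 's/^C=.*/C=np.array([.5782,-.0123])/' h.py;python3 - <<'E'
from h import *
st();plan([.522,-.334,.2],-1.959)
c=cap("wrist");np.savez("w4.npz",**c);t=cap("top");np.savez("t4.npz",**t)
b=cv2.resize(t["color"][165:245,285:365,::-1],(400,400),interpolation=cv2.INTER_CUBIC)
w=cv2.resize(c["color"][:,:,::-1],(800,500));w=w[:500,:];
cv2.imwrite("pics/w4.png",w);cv2.imwrite("pics/t4.png",b)
E
```

```text
{'time': 5.925, 'qpos': [-0.3887, 0.2399, 1.5836, -0.0001, 1.3176, 1.5659], 'position': [0.5823, -0.1112, 0.2307], 'tcp_rot': [-1.7569, 2.6043, -0.0006], 'ft_force': [-0.5977, 0.846, 0.2141], 'gripper_width': 0.036}
travel [229.1 -27.5  30.7] yaw -1.955 turn z deg 0.25 Rz [ 3.e-04 -2.e-04 -1.e+00]
```

View pics/w4.png

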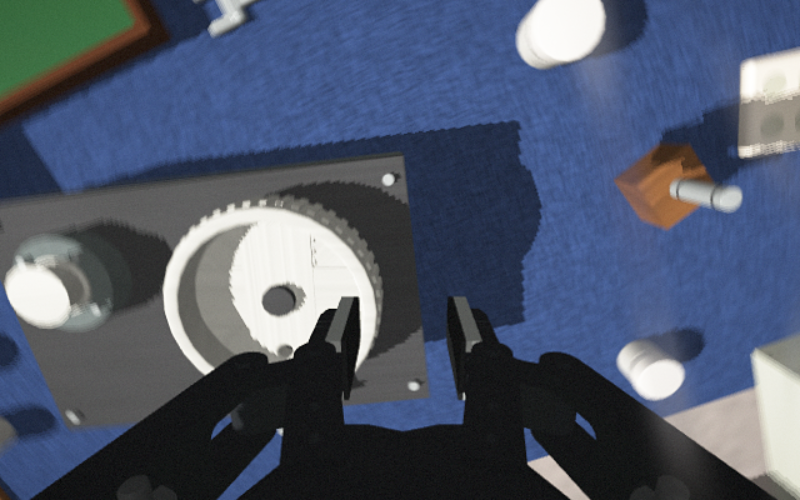

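The wrist view shows the hole at about (285,351), the pin's head top at about (737,198) and its shoulder at about (678,188) in the stand.

Run:
```python
from h import *
c=dict(np.load("w4.npz"));k=lambda u,v,z:atz(c,(u+.5)/1.25-.5,(v+.5)/1.25-.5,z)
h=k(285,351,.1);d=h[:2]-C;print("hole",h,np.hypot(*d),np.arctan2(d[1],d[0]))
print("hub",k(279,300,.106));print("pin",k(736,198,.092),k(678,188,.038))
P=cloud(c);m=(P[...,2]>.055)&(P[...,2]<.1)&(P[...,1]<-.25)&(P[...,1]>-.38)&(abs(P[...,0]-.52)<.03);q=P[m];print(len(q),np.median(q,0),q.min(0),q.max(0))
```

```text
hole [0.53753654 0.0039934  0.1       ] 0.04380630094429422 2.7604925002065777
hub [ 0.57867834 -0.01440596  0.106     ]
pin [ 0.52449362 -0.33751625  0.092     ] [ 0.52491607 -0.33445467  0.038     ]
754 [ 0.52542715 -0.3299107   0.08336484] [ 0.51517132 -0.34237386  0.05527001] [ 0.53094721 -0.32527164  0.09260966]
```

View pics/t4.png

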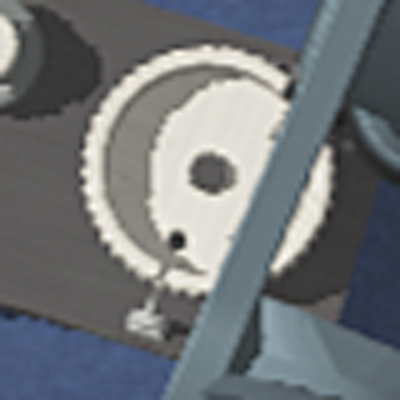

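The line and hole now face the pointer (hole angle 2.760, pointer about 2.76). Next I go above the pin.

jog_arm(
  steps=[
    {"travel": [58,-6,0],"delta_rot": [0,0,0],"grip": 50},
    {"travel": [58,-7,0],"delta_rot": [0,0,0],"grip": 50},
    {"travel": [58,-8,0],"delta_rot": [0,0,0],"grip": 50},
    {"travel": [30,-7,0],"delta_rot": [0,0,0],"grip": 50},
    {"travel": [0,-60,0],"delta_rot": [0,0,0],"grip": 50},
    {"travel": [0,0,0],"delta_rot": [0,0,0],"grip": 50},
    {"travel": [0,0,0],"delta_rot": [0,0,0],"grip": 50},
  ],
)

```text
time: 6.9
position: [0.5847, -0.3304, 0.2306]
tcp_rot: [1.75, -2.609, -0.003]
ft_force: [-1.2, 0.4, 0.3]
gripper_width: 0.05
```

Run:
```python
from h import *
st();plan([.5235,-.335,.2],-1.959)
c=cap("wrist","w5.png",None,1.25);np.savez("w5.npz",**c)
```

```text
{'time': 6.9, 'qpos': [-0.6907, 0.411, 1.363, 0.0, 1.3693, 1.2692], 'position': [0.5847, -0.3304, 0.2306], 'tcp_rot': [1.7498, -2.6085, -0.0027], 'ft_force': [-1.2354, 0.3843, 0.3104], 'gripper_width': 0.05}
travel [27.5 54.9 30.7] yaw -1.96 turn z deg -0.05 Rz [-0.0014  0.0011 -1.    ]
```

View pics/w5.png

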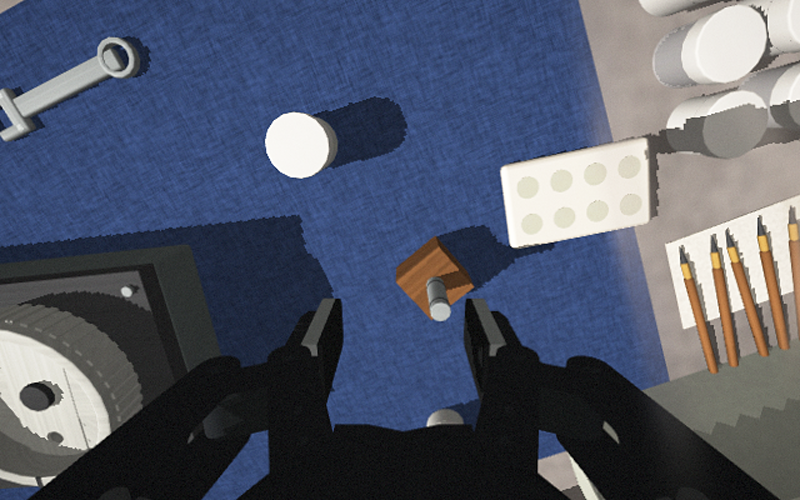

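The pin's head top is at (441,313) and its shoulder base near (433,284). That makes 9 pictures viewed.

Run:
```python
from h import *
c=dict(np.load("w5.npz"));k=lambda u,v,z:atz(c,(u+.5)/1.25-.5,(v+.5)/1.25-.5,z)
print("pin",k(441,313,.092),k(433,286,.045))
P=cloud(c);m=(P[...,2]>.055)&(P[...,2]<.1)&(abs(P[...,1]+.335)<.025)&(abs(P[...,0]-.5235)<.03);q=P[m]
from scipy.optimize import least_squares
f=lambda x:np.hypot(q[:,0]-x[0],q[:,1]-x[1])-.008
s=q[:,2]<.088;qq=q[s];f=lambda x:np.hypot(qq[:,0]-x[0],qq[:,1]-x[1])-.008
r=least_squares(f,[.5235,-.335],loss="soft_l1",f_scale=.001);print("side fit",r.x,len(qq),np.abs(f(r.x)).mean())
top=q[q[:,2]>.0905];print("top",len(top),top.mean(0),top.min(0),top.max(0))
plan([r.x[0],r.x[1],.088],-1.959);plan([*k(441,313,.092)[:2],.088],-1.959)
```

```text
pin [ 0.52132243 -0.33474766  0.092     ] [ 0.52429599 -0.33318622  0.045     ]
side fit [ 0.52181384 -0.33467833] 209 0.00021216524250507692
top 182 [ 0.52252395 -0.33476132  0.09141964] [ 0.51410012 -0.34195565  0.09053134] [ 0.53008589 -0.32733739  0.09305691]
travel [ 27.8  56.4 143.3] yaw -1.959 turn z deg -0.02 Rz [-6.e-04  5.e-04 -1.e+00]
travel [ 28.1  56.8 143.3] yaw -1.959 turn z deg -0.02 Rz [-6.e-04  5.e-04 -1.e+00]
```

jog_arm(
  steps=[
    {"travel": [28,56,0],"delta_rot": [0,0,0],"grip": 40},
    {"travel": [0,0,60],"delta_rot": [0,0,0],"grip": 40},
    {"travel": [0,0,45],"delta_rot": [0,0,0],"grip": 40},
    {"travel": [0,0,30],"delta_rot": [0,0,0],"grip": 40},
    {"travel": [0,0,8],"delta_rot": [0,0,0],"grip": 40},
    {"travel": [0,0,0],"delta_rot": [0,0,0],"grip": 30},
    {"travel": [0,0,0],"delta_rot": [0,0,0],"grip": 24},
  ],
)

```text
time: 7.82
position: [0.5237, -0.3368, 0.0905]
tcp_rot: [-1.752, 2.607, -0.005]
ft_force: [-0.3, -0.4, 0.8]
gripper_width: 0.0241
```

Run:
```python
from h import *
st();plan([.522,-.3347,.088],-1.959)
```

```text
{'time': 7.825, 'qpos': [-0.7619, 0.4655, 1.5953, -0.0, 1.0774, 1.1966], 'position': [0.5237, -0.3368, 0.0905], 'tcp_rot': [-1.7515, 2.6071, -0.0052], 'ft_force': [-0.3306, -0.3907, 0.8238], 'gripper_width': 0.0241}
travel [-1.3  2.4  2.5] yaw -1.958 turn z deg 0.03 Rz [ 0.0025 -0.0024 -1.    ]
```

jog_arm(
  steps=[
    {"travel": [-1.3,2.4,2],"delta_rot": [0,0,0],"grip": 24},
    {"travel": [0,0,0],"delta_rot": [0,0,0],"grip": 19},
    {"travel": [0,0,0],"delta_rot": [0,0,0],"grip": 17},
    {"travel": [0,0,0],"delta_rot": [0,0,0],"grip": 12},
    {"travel": [0,0,0],"delta_rot": [0,0,0],"grip": 12},
    {"travel": [0,0,0],"delta_rot": [0,0,0],"grip": 12},
  ],
  force=30,
)

```text
time: 8.57
position: [0.5212, -0.3341, 0.0865]
tcp_rot: [-1.752, 2.608, -0.001]
ft_force: [0.0, -0.3, 2.9]
gripper_width: 0.0148
```

jog_arm(
  steps=[
    {"travel": [0,0,-15],"delta_rot": [0,0,0],"grip": 12},
    {"travel": [0,0,-30],"delta_rot": [0,0,0],"grip": 12},
    {"travel": [0,0,-40],"delta_rot": [0,0,0],"grip": 12},
    {"travel": [0,0,-25],"delta_rot": [0,0,0],"grip": 12},
    {"travel": [0,0,0],"delta_rot": [0,0,0],"grip": 12},
    {"travel": [0,0,0],"delta_rot": [0,0,0],"grip": 12},
  ],
)

```text
time: 9.32
position: [0.5205, -0.3334, 0.1952]
tcp_rot: [1.752, -2.607, -0.003]
ft_force: [0.3, -0.1, -2.0]
gripper_width: 0.0147
```

Run:
```python
from h import *
s=st();plan([.5374,.0042,.2],-1.959)
c=cap("wrist","w6.png",None,1.25);np.savez("w6.npz",**c)
P=cloud(c);_,R=yaw(s);L=(P-np.array(s["position"]))@R*1e3
m=(abs(L[...,0])<20)&(abs(L[...,1])<20)&(L[...,2]>5)&(L[...,2]<90)&(c["range_z"]>0)
q=L[m]
for z in range(5,90,6):
    t=q[(q[:,2]>=z)&(q[:,2]<z+6)]
    if len(t):print(z,len(t),t.min(0).round(1),t.max(0).round(1),np.median(t,0).round(1))
```

```text
{'time': 9.325, 'qpos': [-0.7615, 0.3303, 1.545, 0.0, 1.2681, 1.197], 'position': [0.5205, -0.3334, 0.1952], 'tcp_rot': [1.7517, -2.6075, -0.0027], 'ft_force': [0.2787, -0.0646, -2.0293], 'gripper_width': 0.0147}
travel [-319.   112.    -4.4] yaw -1.958 turn z deg 0.03 Rz [-0.0013  0.0013 -1.    ]
5 458 [-20.  -12.4   5. ] [20.   9.4 11. ] [ 0.2 -8.3  7.9]
11 429 [-19.9 -12.5  11. ] [19.8 -3.5 16.9] [ 0.2 -8.4 13.5]
17 210 [-14.3 -12.   17. ] [13.3 -2.9 22.9] [-0.5 -8.4 19.3]
23 133 [-8.  -9.5 23. ] [ 7.1 -3.3 28.9] [-0.7 -8.2 25.6]
29 117 [-7.9 -9.4 29.1] [ 7.  -2.7 34.9] [-0.2 -8.  32. ]
35 125 [-8.2 -9.6 35. ] [ 7.8 -1.  40.6] [-0.2 -7.9 37.9]
41 80 [-7.3 -9.6 41.2] [ 7.  -4.4 47. ] [-0.5 -8.1 44.2]
47 25 [-7.9 -8.9 47. ] [ 7.7 -1.2 49.5] [ 1.  -8.  47.8]
53 18 [-3.3 -6.3 54.9] [ 3.6 -4.4 58.8] [-0.5 -5.9 57.7]
59 47 [-4.7 -6.4 59. ] [ 4.4 -3.  65. ] [-0.1 -5.4 62.1]
65 43 [-4.8 -6.3 65. ] [ 4.5 -2.8 70.8] [-0.1 -5.4 68.2]
71 45 [-4.9 -6.4 71.3] [ 4.7 -2.1 76.9] [-0.8 -5.3 74. ]
77 11 [-3.6 -6.2 77.1] [ 4.8 -2.4 79.5] [ 0.6 -5.6 78.1]
```

View pics/w6.png

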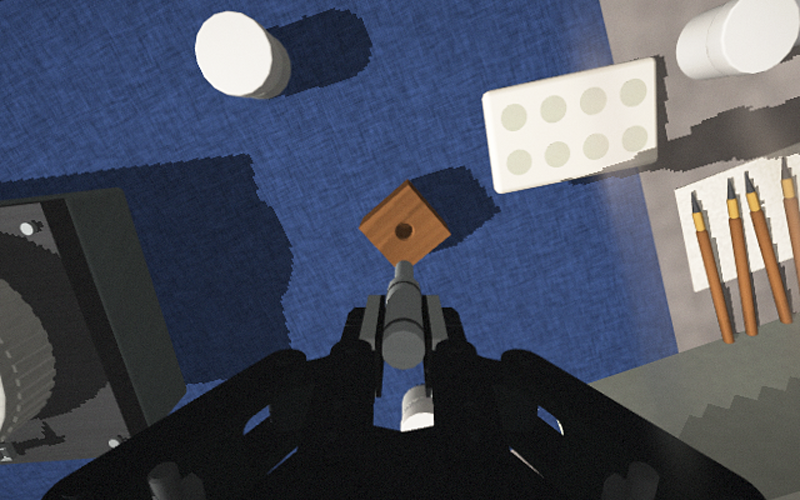

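The pin is held upright: shoulder about 49.5 mm and foot about 80.5 mm below the TCP, axis near (-0.1,-0.6) in the tool frame. I'll raise it and carry it to just outside the hole.

jog_arm(
  steps=[
    {"travel": [0,0,-35],"delta_rot": [0,0,0],"grip": 12},
    {"travel": [-53,21,0],"delta_rot": [0,0,0],"grip": 12},
    {"travel": [-53,21,0],"delta_rot": [0,0,0],"grip": 12},
    {"travel": [-53,21,0],"delta_rot": [0,0,0],"grip": 12},
    {"travel": [-53,21,0],"delta_rot": [0,0,0],"grip": 12},
    {"travel": [-53,21,0],"delta_rot": [0,0,0],"grip": 12},
    {"travel": [-54,22,0],"delta_rot": [0,0,0],"grip": 12},
  ],
)

```text
time: 10.25
position: [0.523, 0.0112, 0.2297]
tcp_rot: [1.75, -2.607, -0.003]
ft_force: [0.3, -0.1, -0.7]
gripper_width: 0.0149
```

jog_arm(
  steps=[
    {"travel": [0,0,0],"delta_rot": [0,0,0],"grip": 12},
    {"travel": [0,0,0],"delta_rot": [0,0,0],"grip": 12},
  ],
)

```text
time: 10.5
position: [0.5236, 0.0093, 0.2302]
tcp_rot: [1.752, -2.606, -0.001]
ft_force: [-0.1, -0.1, -1.8]
gripper_width: 0.0149
```

```bash
cat >> h.py <<'E'
def holepin(c,s,guess):
    P=cloud(c);a,R=yaw(s);p=np.array(s["position"]);L=(P-p)@R*1e3
    from scipy.optimize import least_squares
    for lo,hi,r in((20,47,8),(55,78,5)):
        m=(abs(L[...,0])<10)&(abs(L[...,1])<14)&(L[...,2]>lo)&(L[...,2]<hi)&(c["range_z"]>0);q=L[m]
        f=lambda x:np.hypot(q[:,0]-x[0],q[:,1]-x[1])-r
        print("axis",lo,hi,len(q),least_squares(f,[0,0],loss="soft_l1",f_scale=.3).x.round(2))
    g=c["color"].max(-1)
    cam=np.array(c["origin"]);Rc=cv2.Rodrigues(np.array(c["rotation"],float))[0]
    d=np.array([*guess,.1])-cam; q=Rc.T@d; uv=cv2.projectPoints(np.array([[q[0],-q[1],-q[2]]]),np.zeros(3),np.zeros(3),np.array(c["mtx"]),np.array(c["D"]))[0][0,0]
    print("guess px",uv)
    return uv,L
E
python3 - <<'E'
from h import *
s=st();c=cap("wrist");np.savez("w7.npz",**c)
uv,L=holepin(c,s,[.5375,.0040]);plan([.5375,.0042,.19],-1.959)
u,v=map(int,uv);g=c["color"].max(-1);print(g[v-12:v+13:1,u-14:u+15:1])
E
```

```text
{'time': 10.5, 'qpos': [-0.2089, 0.0896, 1.7578, -0.0006, 1.2961, 1.7488], 'position': [0.5236, 0.0093, 0.2302], 'tcp_rot': [1.7522, -2.6055, -0.0015], 'ft_force': [-0.076, -0.0633, -1.8096], 'gripper_width': 0.0149}
axis 20 47 543 [-0.34 -1.02]
axis 55 78 157 [-0.2  -1.11]
guess px [322.462048   178.15295415]
travel [ -1.2 -14.4  40.4] yaw -1.959 turn z deg 0.0 Rz [-1.5e-03 -2.0e-04 -1.0e+00]
[[247 247 246 243 243 245 246 246 244 242 242 243 243 244 245 245 244 244
  245 246 245 242 244 245 243 243 245 246 246]
 [247 246 245 243 244 245 247 246 244 242 243 243 245 245 246 244 243 245
  246 246 245 240 244 244 244 243 247 246 246]
 [247 246 246 243 242 245 245 246 244 243 242 244 245 245 245 245 245 244
  246 246 244 241 242 243 243 244 246 246 246]
 [247 247 246 244 242 245 246 246 244 242 239 243 243 243 244 245 245 245
  245 246 244 241 243 245 244 244 246 246 247]
 [247 247 245 245 244 245 246 246 247 239 208 207 202 209 228 232 245 249
  250 247 245 242 244 245 243 243 245 246 246]
 [247 246 246 244 243 246 246 249 240 198 150  96 101  54  74 108 177 239
  255 253 246 241 242 24
[... 1622 characters left out ...]
145 143 139 138 137 138 141 141 144 190 239 236
  240 248 245 243 245 239 244 245 247 247 245]
 [153 148 147 139 143 143 143 144 142 137 139 140 145 144 162 237 236 137
  159 237 249 237 237 237 245 246 248 247 246]
 [150 144 144 143 142 145 150 146 140 139 140 141 141 147 141 137 136 135
  134 173 238 158 137 198 249 248 239 241 248]
 [147 150 144 141 140 145 147 144 143 138 138 143 142 144 143 140 138 142
  141 142 136 136 133 167 245 232 131 172 250]
 [147 147 147 142 137 142 149 147 138 141 142 140 146 145 146 141 144 141
  146 146 141 139 139 140 137 140 139 165 235]
 [147 151 142 141 143 146 146 147 139 136 141 143 143 147 143 145 140 146
  142 145 145 135 138 140 140 142 145 139 139]]
```

Run:
```python
from h import *
c=dict(np.load("w7.npz"));s=env.get_state();_,R=yaw(s);p=np.array(s["position"])
h=atz(c,320.6,176.8,.1);d=h[:2]-C;print(h,np.hypot(*d),np.arctan2(d[1],d[0]))
a=atz(c,313.6,176.8,.1);b=atz(c,327.6,176.8,.1);t=atz(c,320.6,170.3,.1);e=atz(c,320.6,183.3,.1);print("w,h mm",np.linalg.norm(a-b)*1e3,np.linalg.norm(t-e)*1e3)
print("hole in tool mm",((h-p)@R*1e3).round(2))
# wrist plane check of web height
P=cloud(c);m=(abs(P[...,2]-.1)<.006)&(np.hypot(P[...,0]-.545,P[...,1])<.03);print("web z",np.median(P[m][:,2]))
m=(abs(P[...,2]-.122)<.005)&(np.hypot(P[...,0]-C[0],P[...,1]-C[1])<.075);q=P[m]
from scipy.optimize import least_squares
f=lambda x:np.maximum(abs(np.hypot(q[:,0]-x[0],q[:,1]-x[1])-.067)-.005,0)
print(len(q),q[:,2].mean(),least_squares(f,C).x)
m=(abs(P[...,2]-.106)<.003)&(np.hypot(P[...,0]-C[0],P[...,1]-C[1])<.02);q=P[m];print("hub",len(q),(q.min(0)+q.max(0))/2,q.max(0)-q.min(0))
```

```text
[0.53918616 0.00501891 0.1       ] 0.042685177890773036 2.7238088733595536
w,h mm 11.873324134123553 11.299411152955384
hole in tool mm [ -2.66 -15.79 130.41]
web z 0.09932713074550864
8014 0.12096025849450671 [ 0.5788837  -0.01242963]
hub 702 [ 0.57871927 -0.01224665  0.10520386] [0.02334771 0.02319966 0.0038765 ]
```

jog_arm(
  steps=[
    {"travel": [-1.2,-7,0],"delta_rot": [0,0,0],"grip": 12},
    {"travel": [-1.2,-7.5,15],"delta_rot": [0,0,0],"grip": 12},
    {"travel": [0,0,15],"delta_rot": [0,0,0],"grip": 12},
    {"travel": [0,0,8],"delta_rot": [0,0,0],"grip": 12},
    {"travel": [0,0,4],"delta_rot": [0,0,0],"grip": 12},
    {"travel": [0,0,0],"delta_rot": [0,0,0],"grip": 12},
    {"travel": [0,0,0],"delta_rot": [0,0,0],"grip": 12},
  ],
)

```text
time: 11.42
position: [0.5387, 0.0061, 0.1898]
tcp_rot: [-1.752, 2.607, -0.001]
ft_force: [0.2, 1.2, -0.6]
gripper_width: 0.0148
```

Run:
```python
from h import *
s=st();c=cap("wrist");np.savez("w8.npz",**c)
uv,L=holepin(c,s,[.539,.005]);plan([.539,.005,.18],-1.959)
u,v=map(int,uv);cv2.imwrite("pics/w8.png",cv2.resize(c["color"][v-40:v+40,u-50:u+50,::-1],None,fx=7,fy=7,interpolation=cv2.INTER_CUBIC));print(u,v)
```

```text
{'time': 11.425, 'qpos': [-0.2091, 0.1664, 1.759, -0.0, 1.2152, 1.7492], 'position': [0.5387, 0.0061, 0.1898], 'tcp_rot': [-1.7518, 2.607, -0.0011], 'ft_force': [0.2397, 1.1968, -0.5589], 'gripper_width': 0.0148}
axis 20 47 532 [-0.33 -1.  ]
axis 55 78 156 [-0.15 -1.12]
guess px [324.39436476 210.0025266 ]
travel [ 0.9 -0.7  9.9] yaw -1.958 turn z deg 0.04 Rz [ 1.1e-03 -2.0e-04 -1.0e+00]
324 210
```

View pics/w8.png

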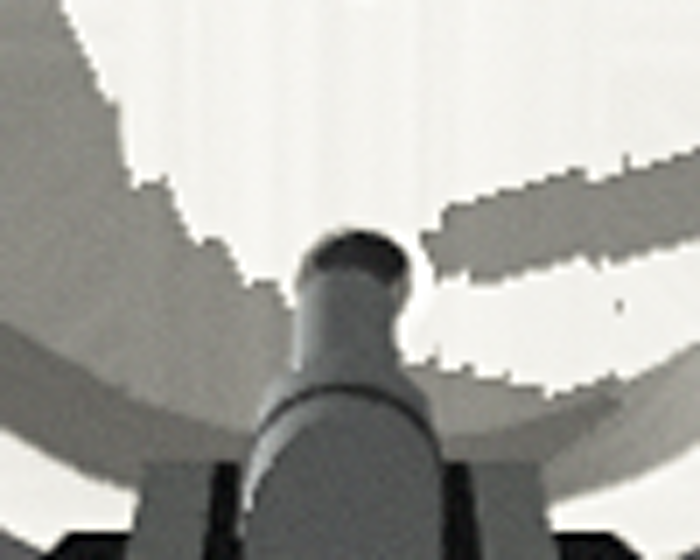

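The crop shows the pin foot centred near x=347 and the hole mouth at 299–411, centre 355. The hole's top edge is at row 229. The pin needs to move about +0.9 mm in x and +0.3 mm in y. That makes 11 pictures viewed. I'll lower it gently.

jog_arm(
  steps=[
    {"travel": [0.9,0.3,3],"delta_rot": [0,0,0],"grip": 12},
    {"travel": [0,0,3],"delta_rot": [0,0,0],"grip": 12},
    {"travel": [0,0,2.5],"delta_rot": [0,0,0],"grip": 12},
    {"travel": [0,0,1.5],"delta_rot": [0,0,0],"grip": 12},
    {"travel": [0,0,0],"delta_rot": [0,0,0],"grip": 12},
    {"travel": [0,0,0],"delta_rot": [0,0,0],"grip": 12},
  ],
)

```text
time: 12.22
position: [0.5378, 0.0054, 0.1793]
tcp_rot: [-1.752, 2.608, -0.0]
ft_force: [0.5, 0.5, 0.1]
gripper_width: 0.0152
```

jog_arm(
  steps=[
    {"travel": [0,0,1],"delta_rot": [0,0,0],"grip": 12},
    {"travel": [0,0,1],"delta_rot": [0,0,0],"grip": 12},
    {"travel": [0,0,0],"delta_rot": [0,0,0],"grip": 12},
  ],
)

```text
time: 12.6
position: [0.5377, 0.0054, 0.1771]
tcp_rot: [1.752, -2.608, -0.0]
ft_force: [0.5, -0.1, -0.8]
gripper_width: 0.0147
```

jog_arm(
  steps=[
    {"travel": [0,0,1],"delta_rot": [0,0,0],"grip": 12},
    {"travel": [0,0,1.5],"delta_rot": [0,0,0],"grip": 12},
    {"travel": [0,0,0],"delta_rot": [0,0,0],"grip": 12},
  ],
)

```text
time: 12.98
position: [0.5376, 0.0054, 0.1746]
tcp_rot: [1.752, -2.608, -0.0]
ft_force: [-0.2, 0.7, -1.8]
gripper_width: 0.0156
```

jog_arm(
  steps=[
    {"travel": [0,0,1],"delta_rot": [0,0,0],"grip": 12},
    {"travel": [0,0,1.5],"delta_rot": [0,0,0],"grip": 12},
    {"travel": [0,0,0],"delta_rot": [0,0,0],"grip": 12},
  ],
)

```text
time: 13.35
position: [0.5376, 0.0054, 0.1721]
tcp_rot: [1.752, -2.608, -0.0]
ft_force: [-1.5, -0.3, -1.1]
gripper_width: 0.0149
```

jog_arm(
  steps=[
    {"travel": [0,0,1.5],"delta_rot": [0,0,0],"grip": 12},
    {"travel": [0,0,1.5],"delta_rot": [0,0,0],"grip": 12},
    {"travel": [0,0,1],"delta_rot": [0,0,0],"grip": 12},
    {"travel": [0,0,0],"delta_rot": [0,0,0],"grip": 12},
  ],
)

```text
time: 13.85
position: [0.5377, 0.0054, 0.1681]
tcp_rot: [1.752, -2.608, -0.0]
ft_force: [-1.2, 0.1, -1.3]
gripper_width: 0.0148
```

Run:
```python
from h import *
s=st();c=cap("wrist");uv,L=holepin(c,s,[.539,.005])
P=cloud(c);m=(abs(L[...,0])<9)&(abs(L[...,1])<12)&(L[...,2]>5)&(c["range_z"]>0)
d=np.sort(L[m][:,2]);print(np.histogram(d,np.arange(5,90,4)))
```

```text
{'time': 13.85, 'qpos': [-0.2109, 0.1923, 1.7771, 0.0, 1.1725, 1.7476], 'position': [0.5377, 0.0054, 0.1681], 'tcp_rot': [1.7518, -2.6076, -0.0003], 'ft_force': [-1.1769, 0.147, -1.2848], 'gripper_width': 0.0148}
axis 20 47 533 [-0.27 -0.95]
axis 55 78 671 [ 0.39 -6.84]
guess px [322.98712467 219.73246193]
(array([137, 145, 136, 103, 106,  80,  76,  77,  85,  56,  48,   3,   5,
        25,  34, 230, 189,   7,   4,   1,   0]), array([ 5,  9, 13, 17, 21, 25, 29, 33, 37, 41, 45, 49, 53, 57, 61, 65, 69,
       73, 77, 81, 85, 89]))
```

jog_arm(
  steps=[
    {"travel": [0,0,1],"delta_rot": [0,0,0],"grip": 12},
    {"travel": [0,0,1],"delta_rot": [0,0,0],"grip": 12},
    {"travel": [0,0,0],"delta_rot": [0,0,0],"grip": 12},
  ],
)

```text
time: 14.28
position: [0.5377, 0.0054, 0.1661]
tcp_rot: [1.752, -2.608, -0.0]
ft_force: [-1.5, -1.1, -2.4]
gripper_width: 0.0153
```

jog_arm(
  steps=[
    {"travel": [0,0,0.8],"delta_rot": [0,0,0],"grip": 12},
    {"travel": [0,0,0],"delta_rot": [0,0,0],"grip": 12},
  ],
)

```text
time: 14.52
position: [0.5377, 0.0054, 0.1654]
tcp_rot: [1.752, -2.608, -0.0]
ft_force: [-0.5, -0.7, -1.6]
gripper_width: 0.0151
```

jog_arm(
  steps=[
    {"travel": [0,0,0],"delta_rot": [0,0,0],"grip": 18},
    {"travel": [0,0,0],"delta_rot": [0,0,0],"grip": 24},
    {"travel": [0,0,0],"delta_rot": [0,0,0],"grip": 36},
    {"travel": [0,0,-30],"delta_rot": [0,0,0],"grip": 36},
    {"travel": [0,0,-50],"delta_rot": [0,0,0],"grip": 36},
    {"travel": [0,0,0],"delta_rot": [0,0,0],"grip": 36},
  ],
)

```text
time: 15.28
position: [0.5405, 0.0049, 0.2503]
tcp_rot: [-1.749, 2.602, -0.01]
ft_force: [-0.3, -0.1, -0.3]
gripper_width: 0.0361
```

```bash
cat >> h.py <<'E'
def pinstate(c):
    P=cloud(c);m=(np.hypot(P[...,0]-.538,P[...,1]-.005)<.03)&(P[...,2]>.126)&(P[...,2]<.178)&(c["range_z"]>0);q=P[m]
    if len(q)<20: print("no pin",len(q));return
    z=q[:,2];t=q[z>np.percentile(z,98)-.004]
    print("n",len(q),"top z",np.percentile(z,[50,90,97,99]).round(4),"top ctr",((t.min(0)+t.max(0))/2).round(4),"med",np.median(t,0).round(4))
E
python3 - <<'E'
from h import *
s=st();c=cap("wrist");np.savez("w9.npz",**c);pinstate(c)
f=-1.2
plan([C[0]+.067*np.cos(f),C[1]+.067*np.sin(f),.2],f)
E
```

```text
{'time': 15.275, 'qpos': [-0.2106, 0.1007, 1.7036, 0.0001, 1.3283, 1.7476], 'position': [0.5405, 0.0049, 0.2503], 'tcp_rot': [-1.7486, 2.6023, -0.0101], 'ft_force': [-0.3459, -0.1156, -0.2635], 'gripper_width': 0.0361}
n 682 top z [0.1662 0.1683 0.1688 0.1691] top ctr [ 0.535  -0.0039  0.1671] med [ 0.5353 -0.0038  0.1677]
travel [ 50.1 -88.7  48.1] yaw -1.958 turn z deg -43.45 Rz [ 4.8e-03 -9.0e-04 -1.0e+00]
```

```bash
cat >> h.py <<'E'
def proj(c,X):
    Rc=cv2.Rodrigues(np.array(c["rotation"],float))[0];q=(np.atleast_2d(X)-np.array(c["origin"]))@Rc
    return cv2.projectPoints(q*[1,-1,-1],np.zeros(3),np.zeros(3),np.array(c["mtx"]),np.array(c["D"]))[0][:,0]
def ring(c,ctr=(.5788,-.0123),a0=2.3,a1=3.3,n=101,z=.1215):
    a=np.linspace(a0,a1,n);I=[]
    for r in(.065,.067,.069):
        uv=proj(c,np.c_[ctr[0]+r*np.cos(a),ctr[1]+r*np.sin(a),np.full(n,z)]).astype(np.float32)
        I.append(cv2.remap(c["color"].max(-1),uv[None,:,0],uv[None,:,1],cv2.INTER_LINEAR)[0])
    return a,np.array(I)
E
python3 - <<'E'
from h import *
c=dict(np.load("w9.npz"));a,I=ring(c)
for i in range(0,101,2):print(a[i].round(3),I[:,i],end="; ")
P=cloud(c);m=(np.hypot(P[...,0]-.538,P[...,1]-.002)<.03)&(P[...,2]>.122)&(P[...,2]<.175)
q=P[m];print()
for z in np.arange(.122,.172,.006):
    t=q[(q[:,2]>=z)&(q[:,2]<z+.006)]
    if len(t):print(z.round(3),len(t),t.mean(0).round(4),t.min(0).round(4),t.max(0).round(4))
E
```

```text
2.3 [239 242 243]; 2.32 [240 242 244]; 2.34 [240 243 245]; 2.36 [240 242 246]; 2.38 [241 242 244]; 2.4 [241 243 245]; 2.42 [242 245 244]; 2.44 [242 243 244]; 2.46 [242 244 242]; 2.48 [242 243 243]; 2.5 [242 241 242]; 2.52 [242 241 242]; 2.54 [243 241 244]; 2.56 [243 240 245]; 2.58 [243 241 245]; 2.6 [244 240 245]; 2.62 [244 240 246]; 2.64 [242 240 245]; 2.66 [243 240 244]; 2.68 [242 240 244]; 2.7 [245 242 246]; 2.72 [182 186 206]; 2.74 [86 89 87]; 2.76 [100  98  99]; 2.78 [188 192 202]; 2.8 [230 241 248]; 2.82 [207 217 245]; 2.84 [206 200 225]; 2.86 [208 202 208]; 2.88 [205 201 208]; 2.9 [205 200 203]; 2.92 [205 203 201]; 2.94 [204 201 201]; 2.96 [202 199 200]; 2.98 [201 200 199]; 3.0 [199 198 197]; 3.02 [199 201 213]; 3.04 [196 201 235]; 3.06 [202 236 243]; 3.08 [232 247 243]; 3.1 [242 246 244]; 3.12 [243 245 246]; 3.14 [244 244 246]; 3.16 [244 243 246]; 3.18 [245 242 245]; 3.2 [245 242 244]; 3.22 [245 243 244]; 3.24 [245 244 243]; 3.26 [246 243 243]; 3.28 [245 244 245]; 3.3 [244 244 245]; 
0.122 97 [0.5306 0.008  0.1237] [ 0.5102 -0.0177  0.122 ] [0.545  0.0306 0.1277]
0.128 42 [5.424e-01 3.000e-04 1.310e-01] [ 0.537  -0.0078  0.1282] [0.5448 0.0077 0.1339]
0.134 43 [ 5.421e-01 -5.000e-04  1.370e-01] [ 0.5359 -0.0084  0.134 ] [0.5441 0.007  0.1399]
0.14 49 [ 0.5417 -0.0011  0.1432] [ 0.5349 -0.0093  0.1402] [0.5438 0.0066 0.1459]
0.146 52 [ 0.5417 -0.0017  0.1492] [ 0.5367 -0.0098  0.1461] [0.5434 0.0056 0.1519]
0.152 45 [ 0.5415 -0.0018  0.155 ] [ 0.536  -0.0091  0.1524] [0.5433 0.0054 0.1576]
0.158 66 [ 0.5407 -0.0032  0.1613] [ 0.534  -0.0111  0.1582] [0.5429 0.0047 0.1639]
0.164 372 [ 0.5354 -0.0039  0.1675] [ 0.5274 -0.0114  0.164 ] [0.5429 0.0037 0.1694]
```

The mark reads 2.752, in line with the pointer. The pin stands on the deck, leaning about 6° as the clearance allows. Next I pinch the rim at φ = -1.958 (current yaw) and rock slowly, watching the pin with the scene camera.

Run:
```python
from h import *
f=-1.958
plan([.5788+.067*np.cos(f),-.0123+.067*np.sin(f),.133],f)
c=cap("scene");np.savez("s9.npz",**c);pinstate(c);print(proj(c,[[.538,.003,.165]]))
```

```text
travel [ 68.3 -42.9 114.9] yaw -1.958 turn z deg -0.02 Rz [ 4.8e-03 -9.0e-04 -1.0e+00]
n 90 top z [0.1515 0.1681 0.169  0.1699] top ctr [ 0.5365 -0.002   0.1685] med [ 0.5369 -0.0007  0.1679]
[[342.40981845 174.37316278]]
```

jog_arm(
  steps=[
    {"travel": [34,-21,0],"delta_rot": [0,0,0],"grip": 36},
    {"travel": [34,-21,0],"delta_rot": [0,0,0],"grip": 36},
    {"travel": [0,0,50],"delta_rot": [0,0,0],"grip": 36},
    {"travel": [0,0,30],"delta_rot": [0,0,0],"grip": 36},
    {"travel": [0,0,0],"delta_rot": [0,0,0],"grip": 36},
    {"travel": [0,0,0],"delta_rot": [0,0,0],"grip": 36},
  ],
  force=20,
)

```text
time: 16.12
position: [0.5512, -0.0734, 0.1659]
tcp_rot: [-1.752, 2.607, -0.0]
ft_force: [0.9, -0.3, 0.4]
gripper_width: 0.0361
```

Run:
```python
from h import *
f=-1.958
st();plan([.5788+.067*np.cos(f),-.0123+.067*np.sin(f),.133],f)
c=cap("scene");pinstate(c)
```

```text
{'time': 16.125, 'qpos': [-0.3459, 0.2335, 1.7322, 0.0, 1.1757, 1.6124], 'position': [0.5512, -0.0734, 0.1659], 'tcp_rot': [-1.7521, 2.6074, -0.0002], 'ft_force': [0.9397, -0.2908, 0.4291], 'gripper_width': 0.0361}
travel [-0.  -2.4 32.9] yaw -1.958 turn z deg -0.01 Rz [ 2.e-04 -0.e+00 -1.e+00]
n 92 top z [0.1519 0.1675 0.1686 0.1694] top ctr [ 0.5368 -0.0015  0.1675] med [ 5.376e-01 -1.000e-04  1.672e-01]
```

jog_arm(
  steps=[
    {"travel": [0,-2.4,20],"delta_rot": [0,0,0],"grip": 36},
    {"travel": [0,0,13],"delta_rot": [0,0,0],"grip": 36},
    {"travel": [0,0,0],"delta_rot": [0,0,0],"grip": 24},
    {"travel": [0,0,0],"delta_rot": [0,0,0],"grip": 16},
    {"travel": [0,0,0],"delta_rot": [0,0,0],"grip": 12},
    {"travel": [0,0,0],"delta_rot": [0,0,0],"grip": 6},
    {"travel": [0,0,0],"delta_rot": [0,0,0],"grip": 6},
    {"travel": [0,0,0],"delta_rot": [0,0,0],"grip": 6},
  ],
  force=20,
)

```text
time: 17.18
position: [0.5536, -0.0747, 0.1333]
tcp_rot: [-1.752, 2.607, -0.002]
ft_force: [-1.8, -0.5, 5.9]
gripper_width: 0.0096
```

jog_arm(
  steps=[
    {"travel": [0,0.9,0],"delta_rot": [0,0,0.8],"grip": 6},
    {"travel": [0,0.9,0],"delta_rot": [0,0,0.8],"grip": 6},
    {"travel": [0,0.9,0],"delta_rot": [0,0,0.8],"grip": 6},
    {"travel": [0,0.9,0],"delta_rot": [0,0,0.8],"grip": 6},
  ],
)

```text
time: 17.68
position: [0.5505, -0.0734, 0.1333]
tcp_rot: [-1.677, 2.655, -0.003]
ft_force: [0.3, -2.2, 6.6]
gripper_width: 0.0101
```

Run:
```python
from h import *
st();plan([.5788,-.0123,.133]);c=cap("scene");pinstate(c)
```

```text
{'time': 17.675, 'qpos': [-0.3461, 0.2751, 1.7554, -0.0005, 1.1091, 1.6691], 'position': [0.5505, -0.0734, 0.1333], 'tcp_rot': [-1.6771, 2.6555, -0.0029], 'ft_force': [0.2505, -2.2108, 6.6265], 'gripper_width': 0.0101}
travel [-67.3   0.7   0.3] yaw -2.015 turn z deg None Rz [ 0.0017 -0.0011 -1.    ]
n 89 top z [0.1537 0.1683 0.1693 0.1698] top ctr [0.5413 0.0061 0.1677] med [0.541  0.008  0.1678]
```

jog_arm(
  steps=[
    {"travel": [0,0.7,0],"delta_rot": [0,0,0.6],"grip": 6},
    {"travel": [0,0.7,0],"delta_rot": [0,0,0.6],"grip": 6},
    {"travel": [0,0.7,0],"delta_rot": [0,0,0.6],"grip": 6},
    {"travel": [0,0,0],"delta_rot": [0,0,0],"grip": 6},
  ],
)

```text
time: 18.23
position: [0.5486, -0.0725, 0.1333]
tcp_rot: [-1.636, 2.681, -0.003]
ft_force: [-0.3, -2.5, 6.0]
gripper_width: 0.0096
```

Run:
```python
from h import *
st();plan([.5788,-.0123,.133]);c=cap("scene");pinstate(c)
```

```text
{'time': 18.225, 'qpos': [-0.3457, 0.2711, 1.7606, -0.0006, 1.1081, 1.7007], 'position': [0.5486, -0.0725, 0.1333], 'tcp_rot': [-1.6357, 2.6813, -0.0027], 'ft_force': [-0.252, -2.5473, 6.008], 'gripper_width': 0.0096}
travel [-67.4   0.7   0.3] yaw -2.046 turn z deg None Rz [ 0.0016 -0.0011 -1.    ]
n 88 top z [0.1528 0.1682 0.1694 0.1697] top ctr [0.5416 0.0087 0.168 ] med [0.5422 0.0095 0.1679]
```

jog_arm(
  steps=[
    {"travel": [0,0.6,0],"delta_rot": [0,0,0.5],"grip": 6},
    {"travel": [0,0.6,0],"delta_rot": [0,0,0.5],"grip": 6},
    {"travel": [0,0,0],"delta_rot": [0,0,0],"grip": 6},
  ],
)

```text
time: 18.65
position: [0.5475, -0.072, 0.1333]
tcp_rot: [-1.612, 2.695, -0.003]
ft_force: [-1.1, -2.2, 6.2]
gripper_width: 0.0099
```

Run:
```python
from h import *
st();plan([.5788,-.0123,.133]);c=cap("scene");pinstate(c)
```

```text
{'time': 18.65, 'qpos': [-0.3454, 0.2688, 1.7634, -0.0006, 1.1075, 1.7184], 'position': [0.5475, -0.072, 0.1333], 'tcp_rot': [-1.6122, 2.6955, -0.0028], 'ft_force': [-1.1342, -2.2029, 6.1942], 'gripper_width': 0.0099}
travel [-67.4   0.7   0.3] yaw -2.064 turn z deg None Rz [ 0.0015 -0.0011 -1.    ]
n 86 top z [0.154  0.1691 0.1696 0.1705] top ctr [0.5421 0.01   0.1685] med [0.5428 0.0113 0.1688]
```

jog_arm(
  steps=[
    {"travel": [0,0.6,0],"delta_rot": [0,0,0.5],"grip": 6},
    {"travel": [0,0.6,0],"delta_rot": [0,0,0.5],"grip": 6},
    {"travel": [0,0,0],"delta_rot": [0,0,0],"grip": 6},
  ],
)

```text
time: 19.08
position: [0.5465, -0.0714, 0.1333]
tcp_rot: [-1.589, 2.709, -0.003]
ft_force: [-1.2, -2.6, 5.5]
gripper_width: 0.0097
```

Run:
```python
from h import *
st();c=cap("scene");pinstate(c)
```

```text
{'time': 19.075, 'qpos': [-0.3451, 0.2665, 1.7663, -0.0006, 1.1069, 1.7362], 'position': [0.5465, -0.0714, 0.1333], 'tcp_rot': [-1.5886, 2.7095, -0.0028], 'ft_force': [-1.1951, -2.6126, 5.5153], 'gripper_width': 0.0097}
n 88 top z [0.152  0.1679 0.1691 0.1704] top ctr [0.5425 0.0097 0.1682] med [0.5415 0.0103 0.1678]
```

jog_arm(
  steps=[
    {"travel": [0,0.6,0],"delta_rot": [0,0,0.5],"grip": 6},
    {"travel": [0,0.6,0],"delta_rot": [0,0,0.5],"grip": 6},
    {"travel": [0,0.6,0],"delta_rot": [0,0,0.5],"grip": 6},
    {"travel": [0,0,0],"delta_rot": [0,0,0],"grip": 6},
  ],
)

```text
time: 19.62
position: [0.5449, -0.0706, 0.1333]
tcp_rot: [-1.553, 2.73, -0.003]
ft_force: [-0.3, -2.3, 6.6]
gripper_width: 0.0101
```

Run:
```python
from h import *
st();c=cap("scene");pinstate(c)
```

```text
{'time': 19.625, 'qpos': [-0.3445, 0.2632, 1.7706, -0.0007, 1.1059, 1.7629], 'position': [0.5449, -0.0706, 0.1333], 'tcp_rot': [-1.553, 2.73, -0.0028], 'ft_force': [-0.2968, -2.2883, 6.6393], 'gripper_width': 0.0101}
n 90 top z [0.1538 0.1682 0.1691 0.1699] top ctr [0.5431 0.0095 0.168 ] med [0.5423 0.0112 0.1679]
```

jog_arm(
  steps=[
    {"travel": [0,0.6,0],"delta_rot": [0,0,0.5],"grip": 6},
    {"travel": [0,0.6,0],"delta_rot": [0,0,0.5],"grip": 6},
    {"travel": [0,0.6,0],"delta_rot": [0,0,0.5],"grip": 6},
    {"travel": [0,0.6,0],"delta_rot": [0,0,0.5],"grip": 6},
    {"travel": [0,0,0],"delta_rot": [0,0,0],"grip": 6},
  ],
)

```text
time: 20.3
position: [0.5428, -0.0694, 0.1333]
tcp_rot: [-1.505, 2.757, -0.003]
ft_force: [-0.6, -2.1, 7.2]
gripper_width: 0.01
```

Run:
```python
from h import *
st();c=cap("scene");pinstate(c);np.savez("s10.npz",**c)
```

```text
{'time': 20.3, 'qpos': [-0.3437, 0.2588, 1.7762, -0.0008, 1.1047, 1.7988], 'position': [0.5428, -0.0694, 0.1333], 'tcp_rot': [-1.5051, 2.7568, -0.0029], 'ft_force': [-0.5711, -2.0735, 7.2043], 'gripper_width': 0.01}
n 86 top z [0.1519 0.168  0.1686 0.1697] top ctr [0.5429 0.013  0.1676] med [0.5439 0.0128 0.1679]
```

jog_arm(
  steps=[
    {"travel": [0,-0.9,0],"delta_rot": [0,0,-0.8],"grip": 6},
    {"travel": [0,-0.9,0],"delta_rot": [0,0,-0.8],"grip": 6},
    {"travel": [0,-0.9,0],"delta_rot": [0,0,-0.8],"grip": 6},
    {"travel": [0,-0.9,0],"delta_rot": [0,0,-0.8],"grip": 6},
    {"travel": [0,-0.9,0],"delta_rot": [0,0,-0.8],"grip": 6},
    {"travel": [0,-0.9,0],"delta_rot": [0,0,-0.8],"grip": 6},
    {"travel": [0,-0.9,0],"delta_rot": [0,0,-0.8],"grip": 6},
  ],
)

```text
time: 21.22
position: [0.5476, -0.072, 0.1333]
tcp_rot: [1.639, -2.68, 0.0]
ft_force: [-4.6, -1.0, 10.0]
gripper_width: 0.0098
```

jog_arm(
  steps=[
    {"travel": [0,-1.4,0],"delta_rot": [0,0,-1.2],"grip": 6},
    {"travel": [0,-1.4,0],"delta_rot": [0,0,-1.2],"grip": 6},
    {"travel": [0,-1.4,0],"delta_rot": [0,0,-1.2],"grip": 6},
    {"travel": [0,-1.4,0],"delta_rot": [0,0,-1.2],"grip": 6},
    {"travel": [0,0,0],"delta_rot": [0,0,0],"grip": 6},
  ],
)

```text
time: 21.85
position: [0.5529, -0.0744, 0.1333]
tcp_rot: [-1.749, 2.61, -0.0]
ft_force: [-2.8, -0.7, 8.8]
gripper_width: 0.0099
```

Run:
```python
from h import *
st();plan([.5788,-.0123,.133]);c=cap("scene");pinstate(c)
```

```text
{'time': 21.85, 'qpos': [-0.3465, 0.281, 1.7478, -0.0002, 1.1125, 1.6141], 'position': [0.5529, -0.0744, 0.1333], 'tcp_rot': [-1.7492, 2.6096, -0.0005], 'ft_force': [-2.8332, -0.6692, 8.7932], 'gripper_width': 0.0099}
travel [-67.3  -0.4   0.3] yaw -1.961 turn z deg None Rz [ 2.e-04 -2.e-04 -1.e+00]
n 90 top z [0.151  0.1673 0.1684 0.1696] top ctr [ 0.5369 -0.0028  0.1676] med [ 0.5371 -0.0014  0.1676]
```

Back at the line. Now I rock counter-clockwise, slowly.

jog_arm(
  steps=[
    {"travel": [0,-0.9,0],"delta_rot": [0,0,-0.8],"grip": 6},
    {"travel": [0,-0.9,0],"delta_rot": [0,0,-0.8],"grip": 6},
    {"travel": [0,-0.9,0],"delta_rot": [0,0,-0.8],"grip": 6},
    {"travel": [0,-0.9,0],"delta_rot": [0,0,-0.8],"grip": 6},
    {"travel": [0,0,0],"delta_rot": [0,0,0],"grip": 6},
  ],
)

```text
time: 22.52
position: [0.5562, -0.0757, 0.1333]
tcp_rot: [-1.821, 2.56, -0.001]
ft_force: [-2.2, -1.1, 7.7]
gripper_width: 0.0097
```

Run:
```python
from h import *
st();c=cap("scene");pinstate(c)
```

```text
{'time': 22.525, 'qpos': [-0.3467, 0.2881, 1.7388, -0.0001, 1.1144, 1.5582], 'position': [0.5562, -0.0757, 0.1333], 'tcp_rot': [-1.8211, 2.5597, -0.0005], 'ft_force': [-2.1951, -1.0898, 7.7272], 'gripper_width': 0.0097}
n 91 top z [0.1523 0.1669 0.1683 0.169 ] top ctr [ 0.5362 -0.0051  0.1672] med [ 0.537  -0.0047  0.1667]
```

jog_arm(
  steps=[
    {"travel": [0,-0.6,0],"delta_rot": [0,0,-0.5],"grip": 6},
    {"travel": [0,-0.6,0],"delta_rot": [0,0,-0.5],"grip": 6},
    {"travel": [0,0,0],"delta_rot": [0,0,0],"grip": 6},
  ],
)

```text
time: 22.95
position: [0.5573, -0.076, 0.1333]
tcp_rot: [-1.843, 2.544, -0.0]
ft_force: [-2.1, -0.2, 8.6]
gripper_width: 0.01
```

Run:
```python
from h import *
st();c=cap("scene");pinstate(c)
```

```text
{'time': 22.95, 'qpos': [-0.3466, 0.2904, 1.7358, -0.0001, 1.1152, 1.5409], 'position': [0.5573, -0.076, 0.1333], 'tcp_rot': [-1.8434, 2.5438, -0.0003], 'ft_force': [-2.0616, -0.2226, 8.6031], 'gripper_width': 0.01}
n 95 top z [0.1506 0.1676 0.1687 0.1698] top ctr [ 0.536  -0.0054  0.1676] med [ 0.5358 -0.006   0.1677]
```

jog_arm(
  steps=[
    {"travel": [0,-0.6,0],"delta_rot": [0,0,-0.5],"grip": 6},
    {"travel": [0,-0.6,0],"delta_rot": [0,0,-0.5],"grip": 6},
    {"travel": [0,0,0],"delta_rot": [0,0,0],"grip": 6},
  ],
)

```text
time: 23.38
position: [0.5585, -0.0764, 0.1333]
tcp_rot: [-1.866, 2.528, -0.0]
ft_force: [-3.2, -1.0, 8.2]
gripper_width: 0.0099
```

Run:
```python
from h import *
st();c=cap("scene");pinstate(c)
```

```text
{'time': 23.375, 'qpos': [-0.3465, 0.2928, 1.7327, -0.0, 1.1159, 1.5235], 'position': [0.5585, -0.0764, 0.1333], 'tcp_rot': [-1.8656, 2.5276, -0.0003], 'ft_force': [-3.1572, -1.0492, 8.2011], 'gripper_width': 0.0099}
n 94 top z [0.1511 0.1669 0.1679 0.1686] top ctr [ 0.5357 -0.0066  0.1669] med [ 0.5362 -0.0063  0.1666]
```

jog_arm(
  steps=[
    {"travel": [0,-0.6,0],"delta_rot": [0,0,-0.5],"grip": 6},
    {"travel": [0,-0.6,0],"delta_rot": [0,0,-0.5],"grip": 6},
    {"travel": [0,0,0],"delta_rot": [0,0,0],"grip": 6},
  ],
)

```text
time: 23.8
position: [0.5596, -0.0768, 0.1333]
tcp_rot: [-1.888, 2.511, -0.0]
ft_force: [-3.2, 0.1, 8.4]
gripper_width: 0.0099
```

Run:
```python
from h import *
st();c=cap("scene");pinstate(c)
```

```text
{'time': 23.8, 'qpos': [-0.3464, 0.2952, 1.7296, -0.0, 1.1166, 1.5061], 'position': [0.5596, -0.0768, 0.1333], 'tcp_rot': [-1.8875, 2.5112, -0.0004], 'ft_force': [-3.1836, 0.0755, 8.3767], 'gripper_width': 0.0099}
n 92 top z [0.1517 0.1665 0.1685 0.1691] top ctr [ 0.5345 -0.0061  0.1675] med [ 0.5356 -0.0052  0.1664]
```

jog_arm(
  steps=[
    {"travel": [0,-0.6,0],"delta_rot": [0,0,-0.5],"grip": 6},
    {"travel": [0,-0.6,0],"delta_rot": [0,0,-0.5],"grip": 6},
    {"travel": [0,0,0],"delta_rot": [0,0,0],"grip": 6},
  ],
)

```text
time: 24.22
position: [0.5608, -0.0771, 0.1333]
tcp_rot: [-1.909, 2.495, -0.0]
ft_force: [-2.6, 0.0, 8.2]
gripper_width: 0.0099
```

Run:
```python
from h import *
st();c=cap("scene");pinstate(c)
```

```text
{'time': 24.225, 'qpos': [-0.3462, 0.2976, 1.7265, -0.0, 1.1173, 1.4888], 'position': [0.5608, -0.0771, 0.1333], 'tcp_rot': [-1.9094, 2.4946, -0.0003], 'ft_force': [-2.5542, 0.0439, 8.2492], 'gripper_width': 0.0099}
n 87 top z [0.1499 0.1655 0.1661 0.1667] top ctr [ 0.5347 -0.007   0.1649] med [ 0.5349 -0.0076  0.1655]
```

jog_arm(
  steps=[
    {"travel": [0,-0.6,0],"delta_rot": [0,0,-0.5],"grip": 6},
    {"travel": [0,-0.6,0],"delta_rot": [0,0,-0.5],"grip": 6},
    {"travel": [0,0,0],"delta_rot": [0,0,0],"grip": 6},
  ],
)

```text
time: 24.65
position: [0.5619, -0.0774, 0.1333]
tcp_rot: [-1.931, 2.478, -0.0]
ft_force: [-2.9, 0.3, 8.0]
gripper_width: 0.0101
```

Run:
```python
from h import *
st();c=cap("scene");pinstate(c)
```

```text
{'time': 24.65, 'qpos': [-0.3461, 0.2999, 1.7234, -0.0, 1.1181, 1.4716], 'position': [0.5619, -0.0774, 0.1333], 'tcp_rot': [-1.9311, 2.4779, -0.0003], 'ft_force': [-2.8852, 0.3083, 8.0492], 'gripper_width': 0.0101}
n 62 top z [0.1452 0.1536 0.1551 0.1552] top ctr [0.54   0.0011 0.1533] med [0.5394 0.0013 0.1534]
```

The pin dropped: its head top is at .155, where home is .154. I'll release and go straight up.

jog_arm(
  steps=[
    {"travel": [0,0,0],"delta_rot": [0,0,0],"grip": 14},
    {"travel": [0,0,0],"delta_rot": [0,0,0],"grip": 36},
    {"travel": [0,0,0],"delta_rot": [0,0,0],"grip": 36},
    {"travel": [0,0,-50],"delta_rot": [0,0,0],"grip": 36},
    {"travel": [0,0,-60],"delta_rot": [0,0,0],"grip": 36},
    {"travel": [0,-40,0],"delta_rot": [0,0,0],"grip": 36},
    {"travel": [0,0,0],"delta_rot": [0,0,0],"grip": 36},
    {"travel": [0,0,0],"delta_rot": [0,0,0],"grip": 36},
  ],
)

```text
time: 25.7
position: [0.5997, -0.0867, 0.2413]
tcp_rot: [1.931, -2.476, -0.003]
ft_force: [-0.0, 0.1, -0.6]
gripper_width: 0.0358
```

Run:
```python
from h import *
st();c=cap("scene");pinstate(c);np.savez("s12.npz",**c);w=cap("wrist");np.savez("w12.npz",**w);pinstate(w)
a,I=ring(w,a0=2.6,a1=3.2);i=I.mean(0).argmin();print("mark",a[i],I[:,i])
u=[300,80,400,330]
cv2.imwrite("pics/fin.png",np.hstack([cv2.resize(w["color"][:,:,::-1],(500,312)),cv2.resize(c["color"][130:240,280:385,::-1],(298,312))]))
```

```text
{'time': 25.7, 'qpos': [-0.3393, 0.2606, 1.5361, 0.0001, 1.3474, 1.4778], 'position': [0.5997, -0.0867, 0.2413], 'tcp_rot': [1.9309, -2.4765, -0.0035], 'ft_force': [-0.0159, 0.0904, -0.5856], 'gripper_width': 0.0358}
n 59 top z [0.1468 0.1537 0.1545 0.1551] top ctr [0.5384 0.0018 0.1533] med [0.5389 0.0012 0.1529]
no pin 0
mark 3.104 [18 21 21]
```

View pics/fin.png

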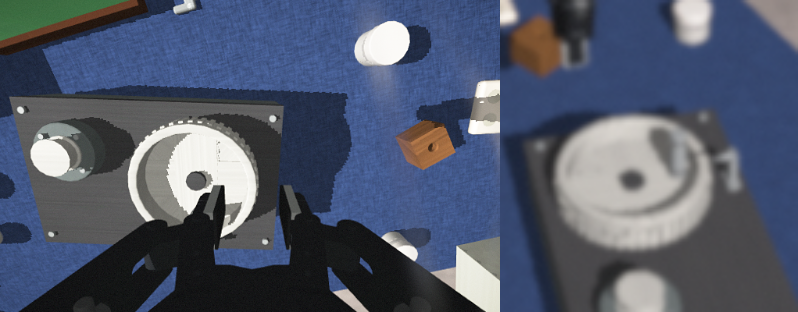

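The final view shows the pin standing upright in the pulley (scene crop at about (680,155)), with the gripper clear. One more numeric check from a clearer wrist viewpoint.

jog_arm(
  steps=[
    {"travel": [40,0,-20],"delta_rot": [0,0,0],"grip": 36},
    {"travel": [40,0,0],"delta_rot": [0,0,0],"grip": 36},
    {"travel": [0,-50,0],"delta_rot": [0,0,0],"grip": 36},
    {"travel": [0,62,0],"delta_rot": [0,0,0],"grip": 50},
    {"travel": [0,0,0],"delta_rot": [0,0,0],"grip": 50},
    {"travel": [0,0,0],"delta_rot": [0,0,0],"grip": 50},
  ],
)

```text
time: 26.55
position: [0.5692, -0.1615, 0.2628]
tcp_rot: [-1.932, 2.477, -0.001]
ft_force: [-0.1, -0.4, 0.9]
gripper_width: 0.05
```

Run:
```python
from h import *
st()
for n in("scene","top","wrist"):
    c=cap(n);np.savez("f_"+n,**c);print(n);pinstate(c)
    a,I=ring(c,a0=2.7,a1=3.05,n=71);i=I.mean(0).argmin();print(" mark",a[i].round(3),I[:,i])
    P=cloud(c)
    for lo,hi in((.124,.138),(.138,.152)):
        m=(np.hypot(P[...,0]-.538,P[...,1]-.001)<.016)&(P[...,2]>lo)&(P[...,2]<hi);print("  ",m.sum(),P[m].mean(0).round(4) if m.any() else "")
```

```text
{'time': 26.55, 'qpos': [-0.477, 0.2092, 1.5542, 0.0001, 1.3777, 1.3401], 'position': [0.5692, -0.1615, 0.2628], 'tcp_rot': [-1.9316, 2.4773, -0.0007], 'ft_force': [-0.1056, -0.3769, 0.8795], 'gripper_width': 0.05}
scene
n 59 top z [0.1471 0.1536 0.1545 0.1549] top ctr [0.5385 0.0014 0.1532] med [0.5385 0.0017 0.153 ]
 mark 2.885 [147 148 136]
   21 [0.5418 0.0046 0.1302]
   31 [0.5407 0.004  0.1461]
top
n 31 top z [0.1534 0.1571 0.1575 0.1575] top ctr [0.5345 0.001  0.1558] med [0.5332 0.0011 0.1555]
 mark 2.865 [128 111 123]
   3 [ 5.287e-01 -4.000e-04  1.273e-01]
   8 [0.5328 0.0055 0.1496]
wrist
n 561 top z [0.1485 0.1536 0.1541 0.1543] top ctr [ 0.537  -0.0008  0.1524] med [ 0.5373 -0.0018  0.153 ]
 mark 2.89 [85 79 31]
   154 [ 0.5401 -0.0054  0.1311]
   202 [ 0.54   -0.0058  0.1456]
```

```bash
python3 -c "
from cell import env; print(env.finish_job())"
```

```text
the job is handed in; nothing more can be done
None
```

The timing pin is home in the lock bore and standing released, and I handed the job in at about 26.7 s. `env.finish_job()` reports no verdict, so this rests on my own checks.

- **Turning:** I pinched the rim and turned the pulley about 1.27 rad clockwise, until the engraved line faced the pointer. The mark read 2.752 rad against about 2.755 for the pointer.
- **Pin:** I lowered the pin from its stand into the hole with no measurable pushing. It stood on the deck, leaning about 6°.
- **Rocking:** I rocked the pulley clockwise to 0.185 rad and nothing happened. Going counter-clockwise, the pin dropped at about 0.12–0.14 rad past the line.

**Last checks**
- **Height:** the pin's top was at 0.154–0.155 m in the wrist and scene cameras, where home is 0.154 m. The top camera read 0.157 m with only a few pixels on the pin, so I gave it little weight.
- **Position:** the wrist camera put the pin's top within about 1 mm of where the hole should be. The scene camera differed by about 3 mm and the top camera by 2–3 mm, near their calibration error. I did not fit the final tilt separately.
- **Mark:** its angle read 2.865–2.89 rad in the three cameras, which is about 10–12 mm from the pointer tip (limit 20 mm).
- **Forces and clearance:** the wrist force stayed under about 13 N in every reading, and the gripper ended well clear. I did not measure the jars, palette, brush and wrench again at the end, but the arm never went near them at their height.

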